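# Refit the dust extractor's filters and prove its tensioner

## Task

Get the conservation bench's dust extractor ready: stand every filter cartridge upright in its own bay of the open filter drawer, then push the drawer fully home. After that, push the fan drive's sprung tensioner arm round until its pointer stands at the brass marker on the scale, hold it there for two seconds without going clearly past the marker, and ease the arm all the way back to rest without letting it snap. Leave the figurine, the brush, the jar and the brass marker as they are.

Things in the scene. Friction and masses are not known exactly. Their poses are not given: they have to be found in the camera images.
- drawer (a joint): Filter drawer of the filter unit, a white steel housing 286 mm wide, 200 mm deep, 130 mm high, fixed to the table, open side towards the robot. 0 = pulled fully out towards the robot, grows (m) as it is pushed in, 0.175 = fully home against its stop. Friction about 3 N holds it wherever it is left.
- drawer_handle (a point): Middle of the steel bar handle on the drawer's grey front: bar 110 mm long, level, its middle 82 mm above the table, 35 mm in front of the drawer's front panel (panel 266 wide, top edge 108 mm above the table). x axis points into the unit (the closing direction), y along the bar to the left, z up. Closing pushes along +x here.
- bay0 (a point): Centre of the floor of bay 0 of the drawer (0 rightmost to 4 leftmost seen from the robot, 50 mm apart), moves with the drawer. Each bay is 114 mm long (x, the drawer's sliding direction, pointing into the unit) and 44 mm wide (y), floor 16 mm above the table, steel dividers 22 mm high above the floor. Any cartridge fits any bay, one to a bay.
- bay1 (a point): Centre of the floor of bay 1 of the drawer (0 rightmost to 4 leftmost seen from the robot, 50 mm apart), moves with the drawer. Each bay is 114 mm long (x, the drawer's sliding direction, pointing into the unit) and 44 mm wide (y), floor 16 mm above the table, steel dividers 22 mm high above the floor. Any cartridge fits any bay, one to a bay.
- bay2 (a point): Centre of the floor of bay 2 of the drawer (0 rightmost to 4 leftmost seen from the robot, 50 mm apart), moves with the drawer. Each bay is 114 mm long (x, the drawer's sliding direction, pointing into the unit) and 44 mm wide (y), floor 16 mm above the table, steel dividers 22 mm high above the floor. Any cartridge fits any bay, one to a bay.
- bay3 (a point): Centre of the floor of bay 3 of the drawer (0 rightmost to 4 leftmost seen from the robot, 50 mm apart), moves with the drawer. Each bay is 114 mm long (x, the drawer's sliding direction, pointing into the unit) and 44 mm wide (y), floor 16 mm above the table, steel dividers 22 mm high above the floor. Any cartridge fits any bay, one to a bay.
- bay4 (a point): Centre of the floor of bay 4 of the drawer (0 rightmost to 4 leftmost seen from the robot, 50 mm apart), moves with the drawer. Each bay is 114 mm long (x, the drawer's sliding direction, pointing into the unit) and 44 mm wide (y), floor 16 mm above the table, steel dividers 22 mm high above the floor. Any cartridge fits any bay, one to a bay.
- cart0_mid (a point): Centre, half-way up, of a white filter cartridge with pleated sides (absent in some starts): block 90 long (x) by 36 wide (y) by 42 high, with a grey pull tab on top, 50 long (x) by 12 thick (y) by 34 high; 76 mm high in all, so this point is 38 mm above its underside, the block's top is 4 mm above this point and the tab's top 38 mm above it. z up. 100 to 200 g. Stands upright on the table at the start; it looks the same after half a turn.
- cart1_mid (a point): Centre, half-way up, of a white filter cartridge with pleated sides (absent in some starts): block 90 long (x) by 36 wide (y) by 42 high, with a grey pull tab on top, 50 long (x) by 12 thick (y) by 34 high; 76 mm high in all, so this point is 38 mm above its underside, the block's top is 4 mm above this point and the tab's top 38 mm above it. z up. 100 to 200 g. Stands upright on the table at the start; it looks the same after half a turn.
- cart2_mid (a point): Centre, half-way up, of a white filter cartridge with pleated sides (absent in some starts): block 90 long (x) by 36 wide (y) by 42 high, with a grey pull tab on top, 50 long (x) by 12 thick (y) by 34 high; 76 mm high in all, so this point is 38 mm above its underside, the block's top is 4 mm above this point and the tab's top 38 mm above it. z up. 100 to 200 g. Stands upright on the table at the start; it looks the same after half a turn.
- cart3_mid (a point): Centre, half-way up, of a white filter cartridge with pleated sides (absent in some starts): block 90 long (x) by 36 wide (y) by 42 high, with a grey pull tab on top, 50 long (x) by 12 thick (y) by 34 high; 76 mm high in all, so this point is 38 mm above its underside, the block's top is 4 mm above this point and the tab's top 38 mm above it. z up. 100 to 200 g. Stands upright on the table at the start; it looks the same after half a turn.
- cart4_mid (a point): Centre, half-way up, of a white filter cartridge with pleated sides (absent in some starts): block 90 long (x) by 36 wide (y) by 42 high, with a grey pull tab on top, 50 long (x) by 12 thick (y) by 34 high; 76 mm high in all, so this point is 38 mm above its underside, the block's top is 4 mm above this point and the tab's top 38 mm above it. z up. 100 to 200 g. Stands upright on the table at the start; it looks the same after half a turn.
- tensioner (a joint): Sprung tensioner arm of the fan drive (a white motor housing on an aluminium base plate with a scale of black ticks, fixed to the table beside the filter unit, left or right of it). Flat steel arm on an upright pivot; 0 = at rest on its stop, grows (rad) as the arm is pushed clockwise seen from above, to 1.1. The spring always drives it back to 0: torque about 0.3 N m at rest, plus 0.9 N m per rad; let go, it snaps back.
- pivot (a point): On the arm's upright pivot axis, 43 mm above the table. x axis points from the scale towards the motor housing (roughly away from the robot); at rest the arm points 0.6 rad anticlockwise (seen from above) of this -x direction, so to the robot's right, and the push carries it over to the left.
- roller (a point): Middle of the upright black roller near the arm's end, to be pushed: 32 mm diameter, from 48 to 100 mm above the table, 130 mm from the pivot; its x axis points outward along the arm, so the pushing direction at any moment is along its -y axis.
- pointer_tip (a point): Tip of the dark pointer at the arm's end, 180 mm from the pivot axis, 43 mm above the table; x axis outward along the arm. Scale ticks on the plate are 0.1 rad apart.
- set_marker (a joint): Brass marker standing on the scale, it swings stiffly about the same pivot with the same zero and sense as the tensioner; when both values are equal the pointer is exactly at the marker. Different in every start. Leave it where it is.
- marker_mark (a point): Where the pointer's tip is to stand: 180 mm from the pivot axis in the middle of the brass marker's direction, 43 mm above the table. The marker is 7 mm wide, 185 to 207 mm from the pivot axis, its top 47 mm above the table. x axis outward, y level across it; the pointer comes from the +y side, past the marker is -y.
- figurine: Bystander: terracotta horse with rider on a plinth 130 x 75 mm, 220 mm high, fragile; origin under its base. Leave alone.
- brush: Bystander: flat brush 190 mm long lying on the table. Leave alone.
- jar: Bystander: glass jar 64 mm diameter, 90 mm high, origin under its base. Leave alone.

How it is judged:
On the way, in this order (a step that is already met when the one before it is completed fails the run):
1. every cartridge stands in a bay and the drawer is fully home (x of cart0_mid in the frame of bay0 between -0.02 and 0.02 m and y of cart0_mid in the frame of bay0 between -0.012 and 0.212 m and z of cart0_mid in the frame of bay0 between 0.029 and 0.045 m and angle between each of cart0_mid, cart1_mid, cart2_mid, cart3_mid, cart4_mid's own z axis and vertical below 0.12 rad and x of cart1_mid in the frame of bay0 between -0.02 and 0.02 m and y of cart1_mid in the frame of bay0 between -0.012 and 0.212 m and z of cart1_mid in the frame of bay0 between 0.029 and 0.045 m and x of cart2_mid in the frame of bay0 between -0.02 and 0.02 m and y of cart2_mid in the frame of bay0 between -0.012 and 0.212 m and z of cart2_mid in the frame of bay0 between 0.029 and 0.045 m and x of cart3_mid in the frame of bay0 between -0.02 and 0.02 m and y of cart3_mid in the frame of bay0 between -0.012 and 0.212 m and z of cart3_mid in the frame of bay0 between 0.029 and 0.045 m and x of cart4_mid in the frame of bay0 between -0.02 and 0.02 m and y of cart4_mid in the frame of bay0 between -0.012 and 0.212 m and z of cart4_mid in the frame of bay0 between 0.029 and 0.045 m and value of joint drawer above 0.17 m), for 0.2 s.
2. the pointer is held at the marker (y of pointer_tip in the frame of marker_mark between -0.008 and 0.008 m), for 1 s.
3. the arm is back at rest (value of joint tensioner below 0.04 rad), for 0.2 s.
At the end, for the whole second after the job is handed in: Each cartridge stands upright (7 deg) and still on a bay floor, within 20 mm of the bay centre lengthwise; drawer within 5 mm of home; arm at rest (under 0.04 rad). Before that, with the drawer shut, the pointer was held within 8 mm of the marker for 1 s (all of step 1 and value of joint tensioner below 0.04 rad and linear speed of each of cart0, cart1, cart2, cart3, cart4 below 0.02 m/s); the robot touches nothing.
It fails at once if the pointer goes more than 22 mm past the marker (y of pointer_tip in the frame of marker_mark below -0.022 m).
It fails at once if the tensioner arm snaps back (faster than 2.5 rad/s) (velocity of joint tensioner below -2.5 rad/s).
It fails at once if the brass marker is shifted by more than 8 mm (distance of marker_mark from where it was at the start of the episode above 0.008 m).
It fails at once if a bystander (figurine, brush, jar) is moved more than 30 mm (distance of any of figurine, brush, jar from where it was at the start of the episode above 0.03 m).
Of cart0, cart1, cart2, cart3, cart4 only 3 to 5 are there at a start; the rules pass over those that are not, and their reading is None.
At some moment in a run one of cart0, cart1, cart2, cart3, cart4 may be knocked a few centimetres aside while the robot is not near it.
It also fails if it takes over 210 s, if anything falls off the work surface, if the arm or the gripper's body presses on something with over 40 N, if the wrist force passes 120 N, or if a joint passes its speed limit or range.

## Robot

A 7-joint arm with a two-finger parallel gripper is mounted at the origin on the work surface. World frame = base frame: x ahead of the robot, y to its left, z up, the work surface at z = 0. Lengths are in m, angles in rad, forces in N, time in s.
With the tool pointing down it reaches from about 0.4 to 0.925 m from the base axis. Payload 5.6 kg.
Tool frame: the origin (TCP) lies midway between the tips of the shut fingers; the grasp point (between the pads) lies 19 mm behind it (bot.pinch_z is the distance from the TCP to the grasp point, in m); z points along the fingers, y is the line along which they close (so a half turn about z gives the same grasp; the last joint's range is limited). The gripper opens to 85 mm and grips with 20 to 120 N. Pads are 22 mm wide; open, the fingers measure 114 mm over their backs; the gripper's body (76 mm by 85 mm) begins 54 mm behind the grasp point. The pads swing forward as they close: fully open they stand 13 mm farther back than shut.
Start: joints at [-1.32, 0.468, -0.012, 1.603, 0.006, 1.071, -0.056], TCP at [0.188, 0.622, 0.231] pointing down, gripper open.
Joint ranges: [-2.53, 2.53], [-0.31, 2.02], [-1.57, 1.55], [0.28, 2.44], [-1.29, 4.43], [0.15, 1.84], [-2.92, 2.92]. Speed limits (rad/s): [2.57, 2.57, 3.14, 3.14, 3.14, 3.14, 3.14].

## Interface

Orientations are given as [roll, pitch, yaw] about the fixed x, y, z axes, in that order (R = Rz(yaw) Ry(pitch) Rx(roll)).
In Python, from cell import bot gives the robot as it stands.
- The arm moves only by the tool step_arm, never from a script. Its arguments are lists of equal length, an entry for each row: "dp": the shift along the tool's x, y, z in m, a list of three; "spin": the turn about the tool's z in rad. In form: {"dp": [[tx, ty, tz], ...], "spin": [spin, ...]}. A call has exactly 5 rows; each row is the pose to reach, as a shift and turn from the pose commanded when the call began, along the tool's axes at that moment; what a row does not reach only later rows make up. A row lasts 1/8 s, in which the tool goes at most 62.5 mm and 10.7 degrees, less where a joint would pass 70% of its speed; a pose out of reach is approached as far as the arm can. A call with a gripper value outside its range is refused whole. "gripper" is the finger opening in m, from 0 to 0.0854, set as the call begins (left out, the last holds). The fingers move at their own pace and stop on an object; "force" is the grip in N (left out, the last holds). Time passes only in rows, so rows that repeat a pose let the fingers close, or fill a call up. It gives the time, the measured TCP pose, the force, the opening and the grip force at its end, in the units of the state.
- bot.sense(): the state, without advancing time (a new reading comes with each control period).
- bot.get_image(name): name is "scene" or "side" or "wrist"; returns a dict with "pixels" (400x640x3 uint8, red, green, blue), "range_z" (400x640 float32, m along the optical axis (not along the pixel's ray), 0 where there is no reading), "fx", "fy", "cx", "cy" (pixels), "pose" (4x4, takes a point from camera to world coordinates); the wrist camera has in their place "mount" (4x4, takes a point from camera to tool coordinates, whose origin is the TCP and whose axes are the flange's). Camera axes: x right, y down, z forward; pixel columns grow to the right and rows downward; lengths in m; the calibration is good to about 2 mm. The wrist camera is an equidistant fisheye: a pixel r from the principal point sees the ray r / f radians off the axis. A picture is of the moment at which its call begins: read the wrist's pose just before it.
- bot.close_job(): hands the job in; it is judged then, once.
Trained networks look in a picture, given as the dict that the camera call returned (one of the last four; its "shot" number tells which), for a name from the list of things; names that differ only in an ending like _2 or _b are one class to them, and where a whole thing is asked for, a point or a joint stands for the part that bears it (a point fixed in the world has none). Each returns a list of dicts, best first, with "score" (0 to 1); they miss things now and then, are a little off and sometimes report something else, mostly with a low value. They report only what shows in the picture. A call takes as long as a camera call.
- bot.spot_in(picture, label): "centre" ([x, y, z] in m, in world coordinates, good to about 4 mm: the middle of the surface that is visible of it).
- bot.pinpoint(picture, label): "centre" ([x, y, z] in m, in world coordinates, good to about 4 mm: a listed point, or the origin of a listed thing).
The state is a dict: "time": time; "joints": joint angles; "qd": joint speeds; "tau": joint torques, N m; "eef_pos": TCP position; "tcp_rot": TCP orientation; "wrist_force": force on the tool from outside, world axes, zero at the start; "torque": the same for the moment, N m; "grip_width": opening from 0.0 (shut) to 1.0 (fully open); "grasp_force": force on a finger pad.
Only numpy, scipy, OpenCV 4.12 (cv2) and the standard library are available. Lean on these libraries where they do the work, as an engineer would, in place of code of your own. Each camera call takes 0.05 s, during which the arm holds its last target. There are 200 camera calls.

## Working session

There is one attempt and no reset: what is moved stays moved. The work goes in short steps, Python scripts to look and compute and a tool call to move; the robot and the scene stay as the last step left them, time stands still between calls to the robot, and variables do not carry over. Pictures are saved under pics/ and viewed, at most 14 in all, crops included, and the job is handed in when it is done.

Besides the shell and the picture viewer there is one more tool, called after "Call:" as name([rows], argument=value, ...), one row to a line, values as JSON. step_arm: Moves the arm, as the interface text tells. Its arguments: {"type":"object","properties":{"dp":{"type":"array","items":{"type":"array","items":{"type":"number"}}},"spin":{"type":"array","items":{"type":"number"}},"gripper":{"type":"number"},"force":{"type":"number"}},"required":["dp","spin"]}

```bash
ls; mkdir -p pics; cat > h.py <<'E'
from cell import bot
import numpy as np, cv2
from scipy.spatial.transform import Rotation as R
def save(im,n): cv2.imwrite('pics/'+n,im['pixels'][:,:,::-1])
def find(im,l,n=6,f=None):
    for d in (f or bot.pinpoint)(im,l)[:n]: print(l,round(d['score'],2),np.round(d['centre'],4))
def cloud(im):
    z=im['range_z']; v,u=np.mgrid[0:400,0:640]
    p=np.stack([(u-im['cx'])/im['fx']*z,(v-im['cy'])/im['fy']*z,z],-1)
    T=np.array(im['pose']); w=p@T[:3,:3].T+T[:3,3]; w[z==0]=np.nan; return w
E
python3 - <<'E'
from h import *
s=bot.sense(); print(s)
for c in ('scene','side'):
    im=bot.get_image(c); save(im,c+'0.png'); print(c,np.round(im['pose'],3))
    for l in ('drawer_handle','bay0','bay4','cart0_mid','pivot','roller','pointer_tip','marker_mark','figurine','brush','jar'): find(im,l)
E
```

```text
pics
{'time': 0.0, 'joints': array([-1.32001948,  0.46842144, -0.01156796,  1.60363361,  0.00598887,
        1.07139054, -0.05634075]), 'qd': array([ 0.0009784 ,  0.00152319,  0.00031927, -0.00165858,  0.00085478,
       -0.00194115, -0.00038423]), 'tau': array([-1.47219630e-04, -5.32387233e+01,  2.21435877e-02, -2.51301330e+01,
        1.16742213e-02,  7.91535858e-03,  4.37476828e-06]), 'eef_pos': array([0.18814055, 0.62158843, 0.23030545]), 'tcp_rot': array([-3.13977870e+00,  1.31964282e-04,  2.84767481e+00]), 'wrist_force': array([-0.70454475, -0.59301801,  0.09192378]), 'torque': array([ 0.01713884, -0.02123542, -0.0024482 ]), 'grasp_force': 0.0, 'grip_width': 1.0008764909313417}
scene [[-0.014  0.553 -0.833  1.709]
 [ 1.     0.013 -0.007  0.02 ]
 [ 0.007 -0.833 -0.554  0.865]
 [ 0.     0.     0.     1.   ]]
drawer_handle 0.66 [0.4521 0.2662 0.0789]
bay0 0.93 [0.5458 0.3165 0.0127]
bay0 0.9 [0.5513 0.2243 0.0145]
bay0 0.65 [0.5468 0.2734 0.0157]
bay0 0.64 [0.5431 0.3732 0.0213]
bay0 0.62 [0.5503 0.1689 0.0182]
bay4 0.93 [0.5458 0.3165 0.0127]
bay4 0.9 [0.5513 0.2243 0.0145]
bay4 
[... 776 characters left out ...]
[0.5509 0.2743 0.0158]
bay4 0.89 [0.5411 0.374  0.0188]
bay4 0.64 [0.5541 0.1717 0.0197]
bay4 0.64 [0.5524 0.2222 0.0153]
bay4 0.61 [0.5471 0.3185 0.0174]
bay4 0.41 [ 0.5191 -0.5709  0.0024]
cart0_mid 0.97 [ 0.5532 -0.0464  0.0381]
pivot 0.69 [ 0.497  -0.3921  0.038 ]
pivot 0.28 [0.5471 0.2781 0.0136]
roller 0.84 [ 0.5427 -0.3665  0.074 ]
pointer_tip 0.87 [ 0.4948 -0.393   0.0391]
marker_mark 0.72 [0.4492 0.2635 0.0813]
marker_mark 0.51 [ 0.5155 -0.5678  0.0009]
marker_mark 0.46 [ 0.4753 -0.2665  0.0441]
figurine 0.9 [ 0.5174 -0.5698  0.0023]
brush 0.91 [ 5.896e-01  5.132e-01 -1.000e-04]
brush 0.33 [0.5491 0.2723 0.014 ]
brush 0.27 [ 0.4663  0.5878 -0.001 ]
jar 0.93 [ 0.4647  0.5856 -0.0017]
```

View pics/scene0.png

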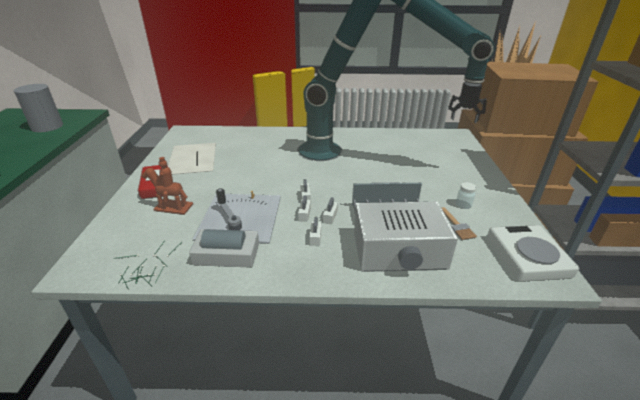

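View pics/side0.png

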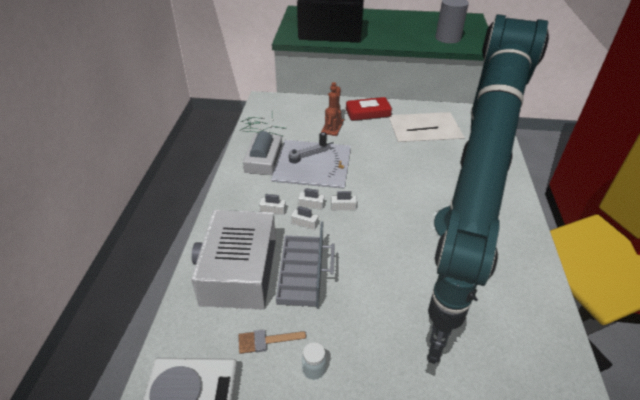

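Scene: four cartridges, in the side view at (272,204), (311,197), (305,217) and (343,200). The drawer is open at about (300,265) and the tensioner sits at (310,155). Next I measure the cartridges' poses from depth.

```bash
cat >> h.py <<'E'
def carts(ims,box,zlo=.05,zhi=.085):
    P=np.concatenate([cloud(i).reshape(-1,3) for i in ims]); P=P[~np.isnan(P[:,0])]
    x0,x1,y0,y1=box
    m=(P[:,0]>x0)&(P[:,0]<x1)&(P[:,1]>y0)&(P[:,1]<y1)&(P[:,2]>zlo)&(P[:,2]<zhi); P=P[m]
    g=np.zeros((400,400),np.uint8); ij=((P[:,:2]-[x0,y0])/.003).astype(int); g[ij[:,0],ij[:,1]]=1
    g=cv2.dilate(g,np.ones((3,3),np.uint8)); n,lab=cv2.connectedComponents(g)
    for k in range(1,n):
        Q=P[lab[ij[:,0],ij[:,1]]==k]
        if len(Q)<12: continue
        r=cv2.minAreaRect(Q[:,:2].astype(np.float32)); b=cv2.boxPoints(r); e=max(b[1]-b[0],b[2]-b[1],key=np.linalg.norm)
        print(len(Q),'c',np.round(r[0],4),'size',np.round(r[1],3),'yaw',round(np.arctan2(e[1],e[0])%np.pi,3),'ztop',round(Q[:,2].max(),3))
E
python3 - <<'E'
from h import *
a=bot.get_image('scene');b=bot.get_image('side')
for n in ((a,),(b,),(a,b)): print('--');carts(n,(.35,.85,-.18,.13))
find(b,'cart1_mid',f=bot.pinpoint);find(a,'cart1_mid',f=bot.spot_in);find(b,'cart1_mid',f=bot.spot_in)
E
```

```text
--
40 c [ 0.4335 -0.0521] size [0.057 0.011] yaw 0.139 ztop 0.08
53 c [ 0.5515 -0.0493] size [0.011 0.055] yaw 3.041 ztop 0.08
59 c [0.5645 0.0491] size [0.013 0.056] yaw 2.852 ztop 0.081
58 c [ 0.6892 -0.0048] size [0.011 0.05 ] yaw 3.084 ztop 0.081
--
101 c [ 0.4325 -0.0458] size [0.05  0.021] yaw 0.099 ztop 0.079
99 c [ 0.5504 -0.046 ] size [0.02  0.049] yaw 3.064 ztop 0.081
103 c [0.563 0.055] size [0.017 0.05 ] yaw 2.965 ztop 0.079
98 c [6.887e-01 4.000e-04] size [0.017 0.052] yaw 3.043 ztop 0.08
--
141 c [ 0.4329 -0.0468] size [0.057 0.022] yaw 0.128 ztop 0.08
152 c [ 0.5519 -0.0465] size [0.02  0.055] yaw 2.994 ztop 0.081
162 c [0.5652 0.0524] size [0.02  0.057] yaw 2.852 ztop 0.081
156 c [ 0.6885 -0.001 ] size [0.019 0.052] yaw 3.084 ztop 0.081
cart1_mid 0.58 [ 0.6881 -0.0061  0.043 ]
cart1_mid 0.79 [7.138e-01 5.000e-04 4.250e-02]
cart1_mid 0.87 [0.6797 0.004  0.049 ]
cart1_mid 0.36 [ 0.5746 -0.3376  0.0492]
```

```bash
cat >> h.py <<'E'
def go(x,y,z,yaw):
    s=bot.sense(); p=np.array(s['eef_pos']); r=R.from_euler('xyz',s['tcp_rot']); y0=s['tcp_rot'][2]
    d=r.inv().apply(np.array([x,y,z])-p); sp=-((yaw-y0+np.pi)%(2*np.pi)-np.pi)
    print('t',round(s['time'],2),'at',np.round(p,4),'yaw',round(y0,3),'dp',np.round(d,4),'spin',round(sp,3),'grip',round(s['grip_width'],3),round(s['grasp_force'],1),'F',np.round(s['wrist_force'],1))
E
python3 - <<'E'
from h import *
go(.565,.05,.16,2.89)
b=bot.get_image('side');w=cloud(b)
# bays: top of dividers
P=w.reshape(-1,3);P=P[~np.isnan(P[:,0])]
m=(P[:,0]>.5)&(P[:,0]<.6)&(P[:,1]>.1)&(P[:,1]<.45)
Q=P[m]
psi=.05
ex=np.array([np.cos(psi),np.sin(psi)]);ey=np.array([-np.sin(psi),np.cos(psi)])
v=(Q[:,:2]-[.548,.272])@ey
for lo in np.arange(-.15,.15,.005):
    k=(v>=lo)&(v<lo+.005)
    if k.sum(): print(round(lo,3),k.sum(),round(np.percentile(Q[k,2],90),3),end=' | ')
E
```

```text
t 1.45 at [0.1882 0.6221 0.2313] yaw 2.848 dp [-0.5263 -0.4385  0.0713] spin -0.042 grip 1.0 0.0 F [-0.3 -0.2  0.6]
-0.13 19 0.036 | -0.125 100 0.038 | -0.12 93 0.038 | -0.115 28 0.017 | -0.11 38 0.018 | -0.105 28 0.018 | -0.1 22 0.019 | -0.095 4 0.022 | -0.085 1 0.032 | -0.08 18 0.035 | -0.075 104 0.038 | -0.07 92 0.037 | -0.065 32 0.018 | -0.06 40 0.018 | -0.055 36 0.018 | -0.05 27 0.019 | -0.045 9 0.02 | -0.035 1 0.032 | -0.03 16 0.037 | -0.025 120 0.039 | -0.02 87 0.037 | -0.015 36 0.018 | -0.01 39 0.018 | -0.005 37 0.018 | 0.0 37 0.018 | 0.005 9 0.021 | 0.015 1 0.032 | 0.02 16 0.037 | 0.025 113 0.039 | 0.03 103 0.038 | 0.035 45 0.019 | 0.04 39 0.019 | 0.045 38 0.018 | 0.05 45 0.019 | 0.055 18 0.02 | 0.06 1 0.021 | 0.07 18 0.037 | 0.075 129 0.038 | 0.08 98 0.037 | 0.085 48 0.019 | 0.09 41 0.017 | 0.095 47 0.02 | 0.1 51 0.018 | 0.105 21 0.018 | 0.11 3 0.037 | 0.115 1 0.036 | 0.12 46 0.037 | 0.125 206 0.037 | 0.13 106 0.037 | 0.135 47 0.003 | 0.14 47 0.004 | 0.145 52 0.003 |
```

Call:
step_arm([
  [-0.045,-0.037,0],
  [-0.09,-0.075,0],
  [-0.135,-0.112,0],
  [-0.175,-0.146,0],
  [-0.175,-0.146,0],
], spin=[0,0,0,0,0], gripper=0.05, force=40)

```text
time: 2.12
eef_pos: [0.3167, 0.428, 0.2317]
tcp_rot: [-3.141, 0.002, 2.84]
wrist_force: [0.2, 0.3, 1.1]
grip_width: 0.589
grasp_force: 0.0
```

Call:
step_arm([
  [-0.045,-0.037,0],
  [-0.09,-0.075,0],
  [-0.135,-0.112,0],
  [-0.175,-0.146,0],
  [-0.175,-0.146,0],
], spin=[0,0,0,0,0])

```text
time: 2.75
eef_pos: [0.4408, 0.2385, 0.2316]
tcp_rot: [-3.142, 0.001, 2.841]
wrist_force: [-0.5, 0.3, -0.7]
grip_width: 0.589
grasp_force: 0.0
```

Call:
step_arm([
  [-0.045,-0.037,0],
  [-0.09,-0.075,0.02],
  [-0.135,-0.112,0.04],
  [-0.175,-0.146,0.06],
  [-0.175,-0.146,0.07],
], spin=[0,0,0,0,-0.04])

```text
time: 3.38
eef_pos: [0.5653, 0.0482, 0.1601]
tcp_rot: [-3.14, 0.0, 2.884]
wrist_force: [-0.5, 1.8, -0.2]
grip_width: 0.583
grasp_force: 0.0
```

```bash
python3 - <<'E'
from h import *
go(.565,.05,.16,2.89)
w=bot.get_image('wrist');save(w,'w1.png');print(np.round(w['mount'],3),w['fx'],w['cx'],w['cy'])
find(w,'cart0_mid');find(w,'cart0_mid',f=bot.spot_in)
carts((bot.get_image('scene'),),(.35,.85,-.18,.13))
E
```

```text
t 3.38 at [0.5653 0.0482 0.1601] yaw 2.884 dp [0.0008 0.0017 0.0001] spin -0.006 grip 0.583 0.0 F [-0.5  1.8 -0.2]
[[-0.001 -0.952 -0.305  0.078]
 [ 1.    -0.001  0.001 -0.   ]
 [-0.001 -0.305  0.952 -0.143]
 [ 0.     0.     0.     1.   ]] 309.70691628693146 320.1561556190228 192.25350272344693
cart0_mid 0.59 [ 0.5489 -0.0424  0.0356]
cart0_mid 0.58 [ 0.5918  0.5135 -0.0027]
cart0_mid 0.61 [ 0.5415 -0.0372  0.0403]
41 c [ 0.4339 -0.0521] size [0.059 0.011] yaw 0.132 ztop 0.08
53 c [ 0.5541 -0.0497] size [0.011 0.054] yaw 3.049 ztop 0.081
58 c [0.5665 0.048 ] size [0.013 0.055] yaw 2.872 ztop 0.08
59 c [ 0.6882 -0.0046] size [0.011 0.051] yaw 3.077 ztop 0.08
```

```bash
cat >> h.py <<'E'
_c0=cloud
def cloud(im):
    if 'pose' in im: return _c0(im)
    s=bot.sense(); T=np.eye(4);T[:3,:3]=R.from_euler('xyz',s['tcp_rot']).as_matrix();T[:3,3]=s['eef_pos'];T=T@np.array(im['mount'])
    z=im['range_z']; v,u=np.mgrid[0:400,0:640]; a=(u-im['cx'])/im['fx'];b=(v-im['cy'])/im['fy'];r=np.hypot(a,b)+1e-9
    t=np.tan(np.minimum(r,1.45)); p=np.stack([a/r*t*z,b/r*t*z,z],-1); w=p@T[:3,:3].T+T[:3,3]; w[(z<=0)|(r>1.2)]=np.nan; return w
E
python3 - <<'E'
from h import *
w=bot.get_image('wrist'); carts((w,),(.45,.65,-.1,.13),.055,.085)
E
```

```text
251 c [ 0.4541 -0.0484] size [0.009 0.012] yaw 1.68 ztop 0.077
1261 c [ 0.5515 -0.049 ] size [0.013 0.051] yaw 3.053 ztop 0.079
1011 c [0.5633 0.0495] size [0.012 0.05 ] yaw 2.887 ztop 0.078
```

View pics/w1.png

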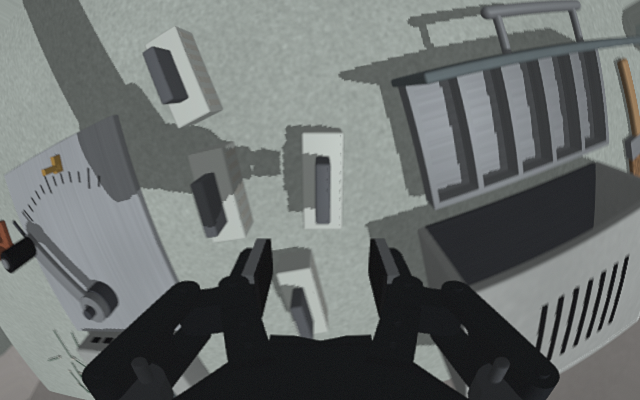

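The wrist view agrees: the tab is between the fingers at (322,190). Next: descend, grip and lift.

Call:
step_arm([
  [0.002,0.001,0.04],
  [0.002,0.001,0.08],
  [0.002,0.001,0.105],
  [0.002,0.001,0.112],
  [0.002,0.001,0.112],
], spin=[0,0,0,0,0])

```text
time: 4.25
eef_pos: [0.5626, 0.0531, 0.0499]
tcp_rot: [3.141, 0.001, 2.889]
wrist_force: [-0.4, 0.2, 0.2]
grip_width: 0.587
grasp_force: 0.0
```

Call:
step_arm([
  [0,0,0],
  [0,0,0],
  [0,0,0],
  [0,0,0],
  [0,0,0],
], spin=[0,0,0,0,0], gripper=0.0)

```text
time: 4.88
eef_pos: [0.5626, 0.0523, 0.05]
tcp_rot: [3.141, 0.001, 2.888]
wrist_force: [-1.6, -0.4, 5.8]
grip_width: 0.131
grasp_force: 45.7
```

Call:
step_arm([
  [0,0,-0.03],
  [0,0,-0.07],
  [0,0,-0.11],
  [0,0,-0.15],
  [0,0,-0.15],
], spin=[0,0,0,0,0])

```text
time: 5.5
eef_pos: [0.5641, 0.0525, 0.2022]
tcp_rot: [3.139, 0.005, 2.888]
wrist_force: [0.2, 0.3, -2.1]
grip_width: 0.135
grasp_force: 44.7
```

```bash
python3 - <<'E'
from h import *
go(.5505,.2235,.2,3.1916)
E
```

```text
t 5.5 at [0.5641 0.0525 0.2022] yaw 2.888 dp [0.0561 0.1621 0.0023] spin -0.304 grip 0.135 44.7 F [ 0.2  0.3 -2.1]
```

Call:
step_arm([
  [0.012,0.035,0],
  [0.025,0.07,0],
  [0.037,0.11,0],
  [0.05,0.145,0],
  [0.056,0.162,0],
], spin=[-0.08,-0.16,-0.24,-0.304,-0.304])

```text
time: 6.12
eef_pos: [0.5471, 0.2253, 0.1974]
tcp_rot: [-3.141, -0.003, -3.089]
wrist_force: [0.4, -0.1, -1.8]
grip_width: 0.132
grasp_force: 44.5
```

```bash
cat >> h.py <<'E'
def bays(im,psi=.05):
    P=cloud(im).reshape(-1,3);P=P[~np.isnan(P[:,0])]
    Q=P[(P[:,0]>.5)&(P[:,0]<.6)&(P[:,1]>.1)&(P[:,1]<.45)&(P[:,2]>.03)&(P[:,2]<.045)]
    A=Q[:,:2]-[.548,.2735]
    best=None
    for k in range(-2,4):
        c=(k-.5)*.05; v=A@[-np.sin(psi),np.cos(psi)]; m=abs(v-c)<.012
        if m.sum()>30:
            f=np.polyfit(A[m,0],A[m,1],1)if m.sum()>100 else [0,0]
            print('div',k,m.sum(),'v lo/med/hi',np.round(np.percentile(v[m],[5,50,95])-c,4),'slope',round(f[0],3))
E
python3 - <<'E'
from h import *
go(.5505,.2235,.2,3.1916)
w=bot.get_image('wrist');save(w,'w2.png');bays(w); bays(bot.get_image('side'))
P=cloud(w)
# held cartridge white block yaw
find(w,'bay0')
E
```

```text
t 6.12 at [0.5471 0.2253 0.1974] yaw -3.089 dp [-0.0033 -0.0019 -0.0026] spin 0.002 grip 0.132 44.5 F [ 0.4 -0.1 -1.8]
div -2 662 v lo/med/hi [-0.0026  0.001   0.0035] slope 0.052
div -1 170 v lo/med/hi [-0.003  -0.0001  0.0028] slope 0.025
div 0 148 v lo/med/hi [-0.0028  0.0001  0.003 ] slope 0.036
div 1 679 v lo/med/hi [-0.0034 -0.0009  0.0027] slope 0.056
div 2 726 v lo/med/hi [-0.0033 -0.0013  0.0031] slope 0.063
div 3 724 v lo/med/hi [-0.0036 -0.002   0.0028] slope 0.041
div -2 81 v lo/med/hi [-0.0029  0.0023  0.007 ] slope 0
div -1 94 v lo/med/hi [-0.0038  0.0024  0.0069] slope 0
div 0 87 v lo/med/hi [-0.0029  0.0022  0.0066] slope 0
div 1 91 v lo/med/hi [-0.0026  0.0013  0.0055] slope 0
div 2 103 v lo/med/hi [-0.003   0.0019  0.0062] slope 0.048
div 3 110 v lo/med/hi [-0.0041  0.0021  0.0054] slope 0.039
bay0 0.83 [0.5514 0.1738 0.0159]
bay0 0.73 [0.5441 0.2735 0.0179]
bay0 0.66 [0.5396 0.3227 0.018 ]
bay0 0.63 [0.5431 0.3684 0.0173]
```

View pics/w2.png

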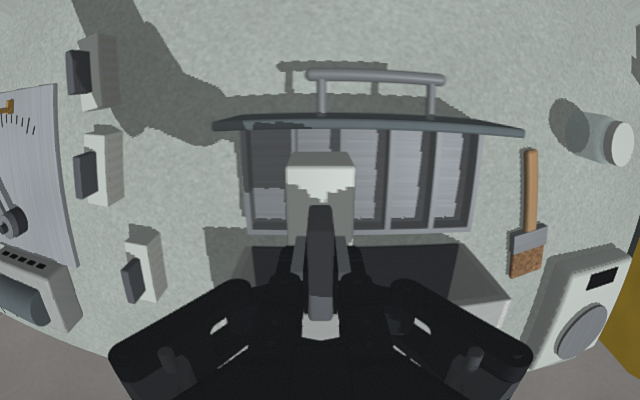

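Call:
step_arm([
  [-0.003,-0.002,0.02],
  [-0.003,-0.002,0.05],
  [-0.003,-0.002,0.08],
  [-0.003,-0.002,0.085],
  [-0.003,-0.002,0.085],
], spin=[0,0,0,0,0])

```text
time: 6.9
eef_pos: [0.5524, 0.2201, 0.1147]
tcp_rot: [-3.141, 0.0, -3.094]
wrist_force: [0.3, 0.2, -2.3]
grip_width: 0.13
grasp_force: 44.4
```

```bash
python3 - <<'E'
from h import *
go(.5505,.2235,.067,3.1916)
E
```

```text
t 6.9 at [0.5524 0.2201 0.1147] yaw -3.094 dp [0.0018 0.0036 0.0477] spin -0.002 grip 0.13 44.4 F [ 0.3  0.2 -2.3]
```

```bash
python3 - <<'E'
from h import *
for i in range(3):
    go(.5505,.2235,.067,3.1916); w=bot.get_image('wrist')
bays(w)
P=cloud(w).reshape(-1,3);P=P[~np.isnan(P[:,0])]
Q=P[(abs(P[:,0]-.55)<.06)&(abs(P[:,1]-.2235)<.03)&(P[:,2]>.055)&(P[:,2]<.112)]
v=(Q[:,:2]-[.5505,.2235])@[-np.sin(.05),np.cos(.05)]; print(len(Q),np.percentile(v,[1,50,99]))
E
```

```text
t 6.9 at [0.5524 0.2201 0.1147] yaw -3.094 dp [0.0018 0.0036 0.0477] spin -0.002 grip 0.13 44.4 F [ 0.3  0.2 -2.3]
t 6.95 at [0.5528 0.2206 0.1153] yaw -3.093 dp [0.0022 0.003  0.0483] spin -0.001 grip 0.133 44.4 F [ 0.2  0.1 -1.8]
t 7.0 at [0.5529 0.221  0.1156] yaw -3.093 dp [0.0024 0.0026 0.0486] spin -0.001 grip 0.131 44.4 F [ 0.5  1.4 -1.7]
div -2 1163 v lo/med/hi [-0.0042 -0.0002  0.0018] slope 0.053
div -1 349 v lo/med/hi [-0.0047 -0.003   0.0014] slope 0.005
div 0 568 v lo/med/hi [-0.0046 -0.0008  0.0011] slope 0.081
div 1 1229 v lo/med/hi [-0.0049 -0.0029  0.0011] slope 0.053
div 2 1211 v lo/med/hi [-0.0051 -0.0037  0.001 ] slope 0.06
div 3 1130 v lo/med/hi [-0.0055 -0.0041  0.0009] slope 0.044
5805 [-0.02398535 -0.00302961  0.02420785]
```

Call:
step_arm([
  [0.002,0.0015,0.01],
  [0.002,0.0015,0.025],
  [0.002,0.0015,0.04],
  [0.002,0.0015,0.047],
  [0.002,0.0015,0.047],
], spin=[0,0,0,0,0])

```text
time: 7.68
eef_pos: [0.5499, 0.2225, 0.0668]
tcp_rot: [-3.141, -0.0, -3.092]
wrist_force: [0.2, -0.8, -2.2]
grip_width: 0.132
grasp_force: 44.6
```

```bash
python3 - <<'E'
from h import *
go(.5505,.2235,.067,3.1916)
E
```

```text
t 7.67 at [0.5499 0.2225 0.0668] yaw -3.092 dp [-0.0006  0.001  -0.0002] spin -0.0 grip 0.132 44.6 F [ 0.2 -0.8 -2.2]
```

Call:
step_arm([
  [0,0,0.001],
  [0,0,0.001],
  [0,0,0.001],
  [0,0,0.001],
  [0,0,0.001],
], spin=[0,0,0,0,0], gripper=0.03)

```text
time: 8.3
eef_pos: [0.5498, 0.2228, 0.0664]
tcp_rot: [3.141, 0.0, -3.091]
wrist_force: [0.1, -0.6, -0.1]
grip_width: 0.352
grasp_force: 0.0
```

Call:
step_arm([
  [0,0,-0.02],
  [0,0,-0.06],
  [0,0,-0.1],
  [0,0,-0.135],
  [0,0,-0.135],
], spin=[0,0,0,0,0])

```text
time: 8.93
eef_pos: [0.5518, 0.2235, 0.2061]
tcp_rot: [3.138, 0.007, -3.092]
wrist_force: [-0.4, 0.1, 0.4]
grip_width: 0.353
grasp_force: 0.0
```

```bash
python3 - <<'E'
from h import *
go(.6885,-.003,.16,3.07)
carts((bot.get_image('scene'),),(.35,.85,-.18,.13))
w=bot.get_image('wrist'); carts((w,),(.5,.62,.14,.42),.07,.1)
E
```

```text
t 8.93 at [0.5518 0.2235 0.2061] yaw -3.092 dp [-0.1248 -0.2332  0.0462] spin 0.122 grip 0.353 0.0 F [-0.4  0.1  0.4]
40 c [ 0.4365 -0.0516] size [0.053 0.012] yaw 0.152 ztop 0.082
54 c [ 0.5515 -0.0495] size [0.012 0.052] yaw 3.069 ztop 0.079
59 c [ 0.6903 -0.0047] size [0.011 0.053] yaw 3.083 ztop 0.081
843 c [0.5495 0.2218] size [0.05  0.012] yaw 0.047 ztop 0.093
```

Cartridge 1 is standing in bay 1 (tab top 0.093, as expected). Next is D.

Call:
step_arm([
  [-0.025,-0.046,0],
  [-0.05,-0.092,0],
  [-0.075,-0.14,0.01],
  [-0.1,-0.187,0.03],
  [-0.125,-0.233,0.046],
], spin=[0.03,0.06,0.09,0.12,0.12], gripper=0.05)

```text
time: 9.65
eef_pos: [0.6859, -0.0051, 0.1532]
tcp_rot: [-3.141, -0.003, 3.072]
wrist_force: [0.5, 0.2, 0.6]
grip_width: 0.586
grasp_force: 0.0
```

Call:
step_arm([
  [0,0,0],
  [0,0,0],
  [0,0,0],
  [0,0,0],
  [0,0,0],
], spin=[0,0,0,0,0])

```text
time: 10.28
eef_pos: [0.6862, -0.0028, 0.1557]
tcp_rot: [3.141, 0.001, 3.073]
wrist_force: [-0.6, -0.6, -0.3]
grip_width: 0.589
grasp_force: 0.0
```

```bash
python3 - <<'E'
from h import *
w=bot.get_image('wrist'); carts((w,),(.6,.78,-.08,.1),.055,.085)
go(.6885,-.004,.049,3.07)
E
```

```text
1045 c [ 0.6872 -0.0047] size [0.012 0.05 ] yaw 3.078 ztop 0.078
t 10.32 at [ 0.6862 -0.0031  0.1557] yaw 3.073 dp [-0.0023 -0.0008  0.1067] spin 0.003 grip 0.586 0.0 F [ 0.3 -0.   0.4]
```

Call:
step_arm([
  [-0.001,-0.001,0.04],
  [-0.001,-0.001,0.08],
  [-0.001,-0.001,0.1],
  [-0.001,-0.001,0.106],
  [-0.001,-0.001,0.106],
], spin=[0,0,0,0,0])

```text
time: 10.95
eef_pos: [0.6879, -0.0048, 0.0501]
tcp_rot: [3.142, 0.001, 3.072]
wrist_force: [-0.3, 0.3, 0.1]
grip_width: 0.59
grasp_force: 0.0
```

Call:
step_arm([
  [0,0,0],
  [0,0,0],
  [0,0,0],
  [0,0,0],
  [0,0,0],
], spin=[0,0,0,0,0], gripper=0.0)

```text
time: 11.58
eef_pos: [0.6879, -0.0047, 0.0505]
tcp_rot: [3.141, 0.002, 3.072]
wrist_force: [-1.0, 1.5, 6.1]
grip_width: 0.132
grasp_force: 41.2
```

Call:
step_arm([
  [0,0,-0.03],
  [0,0,-0.07],
  [0,0,-0.11],
  [0,0,-0.15],
  [0,0,-0.155],
], spin=[0,0,0,0,0])

```text
time: 12.2
eef_pos: [0.6887, -0.0049, 0.2073]
tcp_rot: [3.141, 0.005, 3.072]
wrist_force: [-0.1, -0.4, -1.8]
grip_width: 0.133
grasp_force: 40.1
```

Call:
step_arm([
  [0.03,0.05,0],
  [0.06,0.1,0],
  [0.1,0.16,0],
  [0.13,0.21,0],
  [0.157,0.268,0],
], spin=[-0.03,-0.06,-0.09,-0.117,-0.117])

```text
time: 12.82
eef_pos: [0.5495, 0.2681, 0.2025]
tcp_rot: [-3.14, -0.003, -3.094]
wrist_force: [1.1, 0.3, -1.5]
grip_width: 0.132
grasp_force: 40.0
```

```bash
python3 - <<'E'
from h import *
for i in range(3):
    go(.548,.2735,.112,3.1916); w=bot.get_image('wrist')
bays(w)
E
```

```text
t 12.82 at [0.5495 0.2681 0.2025] yaw -3.094 dp [0.0009 0.0056 0.0905] spin -0.003 grip 0.132 40.0 F [ 1.1  0.3 -1.5]
t 12.88 at [0.5444 0.2797 0.2023] yaw -3.082 dp [-0.0037 -0.007   0.0902] spin 0.009 grip 0.131 40.1 F [-3.4  8.7 -2.5]
t 12.93 at [0.546  0.2765 0.2022] yaw -3.081 dp [-0.0023 -0.0035  0.0902] spin 0.01 grip 0.129 40.1 F [-0.7  0.  -1.4]
div -2 674 v lo/med/hi [-0.0096 -0.0052 -0.0034] slope 0.049
div -1 570 v lo/med/hi [-0.0097 -0.0066 -0.0037] slope 0.026
div 0 178 v lo/med/hi [-0.0098 -0.0069 -0.004 ] slope 0.015
div 1 144 v lo/med/hi [-0.0104 -0.007  -0.0039] slope 0.052
div 2 651 v lo/med/hi [-0.0103 -0.0079 -0.0043] slope 0.05
div 3 658 v lo/med/hi [-0.0104 -0.0086 -0.0046] slope 0.048
```

Call:
step_arm([
  [-0.002,-0.003,0.02],
  [-0.002,-0.003,0.05],
  [-0.002,-0.003,0.08],
  [-0.002,-0.003,0.09],
  [-0.002,-0.003,0.09],
], spin=[0.01,0.01,0.01,0.01,0.01])

```text
time: 13.6
eef_pos: [0.5537, 0.2632, 0.1133]
tcp_rot: [-3.14, -0.002, -3.105]
wrist_force: [-0.2, -0.5, -1.9]
grip_width: 0.134
grasp_force: 40.0
```

```bash
python3 - <<'E'
from h import *
for i in range(3):
    w=bot.get_image('wrist')
go(.548,.2735,.067,3.1916)
w=bot.get_image('wrist')
bays(w)
E
```

```text
t 13.75 at [0.5548 0.2644 0.1154] yaw -3.105 dp [0.0065 0.0093 0.0484] spin -0.013 grip 0.129 40.0 F [-0.4  0.  -1.2]
div -2 1186 v lo/med/hi [-0.0044  0.0002  0.0017] slope 0.054
div -1 829 v lo/med/hi [-0.0045 -0.0019  0.0011] slope 0.035
div 0 248 v lo/med/hi [-0.0084 -0.0026  0.001 ] slope -0.142
div 1 1141 v lo/med/hi [-0.0051 -0.0022  0.0009] slope 0.056
div 2 1236 v lo/med/hi [-0.0051 -0.0032  0.0008] slope 0.054
div 3 1229 v lo/med/hi [-0.0054 -0.0039  0.0008] slope 0.045
```

Call:
step_arm([
  [0.0065,0.008,0.005],
  [0.0065,0.008,0.01],
  [0.0065,0.008,0.015],
  [0.0065,0.008,0.015],
  [0.0065,0.008,0.015],
], spin=[-0.013,-0.013,-0.013,-0.013,-0.013])

```text
time: 14.42
eef_pos: [0.5473, 0.2719, 0.0993]
tcp_rot: [-3.141, 0.0, -3.092]
wrist_force: [0.4, 0.0, -2.6]
grip_width: 0.131
grasp_force: 40.1
```

```bash
python3 - <<'E'
from h import *
go(.548,.2725,.067,3.1916)
w=bot.get_image('wrist')
bays(w)
E
```

```text
t 14.43 at [0.5473 0.2719 0.0993] yaw -3.092 dp [-0.0008  0.0006  0.0323] spin -0.0 grip 0.131 40.1 F [ 0.4  0.  -2.6]
div -2 1219 v lo/med/hi [-0.0042  0.0004  0.0018] slope 0.054
div -1 625 v lo/med/hi [-0.0048 -0.0028  0.0004] slope 0.027
div 0 966 v lo/med/hi [-0.0083 -0.0038 -0.0005] slope 0.03
div 1 609 v lo/med/hi [-0.004  -0.001   0.0011] slope 0.068
div 2 1380 v lo/med/hi [-0.0053 -0.0033  0.0007] slope 0.056
div 3 1361 v lo/med/hi [-0.0055 -0.004   0.0007] slope 0.047
```

Call:
step_arm([
  [0,0,0.01],
  [0,0,0.02],
  [0,0,0.03],
  [0,0,0.032],
  [0,0,0.032],
], spin=[0,0,0,0,0])

```text
time: 15.1
eef_pos: [0.5472, 0.272, 0.0671]
tcp_rot: [-3.142, 0.0, -3.092]
wrist_force: [-0.4, 0.2, -1.9]
grip_width: 0.131
grasp_force: 40.1
```

Call:
step_arm([
  [0,0,0.001],
  [0,0,0.001],
  [0,0,0.001],
  [0,0,0.001],
  [0,0,0.001],
], spin=[0,0,0,0,0], gripper=0.03)

```text
time: 15.72
eef_pos: [0.5472, 0.272, 0.0664]
tcp_rot: [3.141, 0.0, -3.092]
wrist_force: [0.2, -0.5, -0.5]
grip_width: 0.349
grasp_force: 0.0
```

Call:
step_arm([
  [0,0,-0.02],
  [0,0,-0.06],
  [0,0,-0.1],
  [0,0,-0.135],
  [0,0,-0.135],
], spin=[0,0,0,0,0])

```text
time: 16.35
eef_pos: [0.5492, 0.273, 0.2062]
tcp_rot: [3.138, 0.007, -3.092]
wrist_force: [0.1, 0.8, 0.3]
grip_width: 0.352
grasp_force: 0.0
```

```bash
python3 - <<'E'
from h import *
w=bot.get_image('wrist'); carts((w,),(.5,.62,.14,.42),.07,.1)
carts((bot.get_image('scene'),),(.35,.85,-.18,.13))
go(.5515,-.0495,.16,3.06)
E
```

```text
830 c [0.5453 0.2713] size [0.05  0.012] yaw 0.048 ztop 0.091
913 c [0.5489 0.222 ] size [0.05  0.013] yaw 0.055 ztop 0.092
41 c [ 0.4359 -0.0518] size [0.052 0.011] yaw 0.15 ztop 0.08
55 c [ 0.5541 -0.0497] size [0.012 0.056] yaw 3.063 ztop 0.08
t 16.45 at [0.5471 0.272  0.2023] yaw -3.091 dp [ 0.0118 -0.3214  0.0421] spin 0.132 grip 0.352 0.0 F [ 0.4 -0.6 -0.7]
```

Call:
step_arm([
  [0.002,-0.05,0],
  [0.004,-0.1,0],
  [0.006,-0.15,0],
  [0.006,-0.2,0],
  [0.006,-0.24,0],
], spin=[0.03,0.06,0.09,0.12,0.13], gripper=0.05)

```text
time: 17.08
eef_pos: [0.5522, 0.0296, 0.2003]
tcp_rot: [-3.141, -0.002, 3.06]
wrist_force: [0.7, -0.5, 0.1]
grip_width: 0.584
grasp_force: 0.0
```

```bash
python3 - <<'E'
from h import *
for i in range(3): w=bot.get_image('wrist')
go(.5515,-.0495,.155,3.06)
carts((w,),(.38,.62,-.1,.0),.055,.085)
E
```

```text
t 17.23 at [0.5524 0.0292 0.2004] yaw 3.057 dp [-0.0058 -0.0784  0.0455] spin -0.003 grip 0.583 0.0 F [0.1 0.9 0.1]
976 c [ 0.4332 -0.0482] size [0.05  0.013] yaw 0.123 ztop 0.078
895 c [ 0.5511 -0.0458] size [0.013 0.05 ] yaw 3.047 ztop 0.078
```

Call:
step_arm([
  [-0.003,-0.03,0.02],
  [-0.005,-0.06,0.03],
  [-0.005,-0.077,0.04],
  [-0.005,-0.077,0.045],
  [-0.005,-0.077,0.05],
], spin=[0,0,0,0,0])

```text
time: 17.85
eef_pos: [0.552, -0.0432, 0.1508]
tcp_rot: [3.141, -0.001, 3.064]
wrist_force: [0.6, 0.2, 0.9]
grip_width: 0.583
grasp_force: 0.0
```

Call:
step_arm([
  [0,0,0.03],
  [0,0,0.06],
  [0,0,0.09],
  [0,0,0.101],
  [0,0,0.101],
], spin=[0,0,0,0,0])

```text
time: 18.48
eef_pos: [0.5519, -0.0443, 0.05]
tcp_rot: [3.141, -0.001, 3.063]
wrist_force: [-0.8, -0.3, 0.3]
grip_width: 0.587
grasp_force: 0.0
```

Call:
step_arm([
  [0,0,0],
  [0,0,0],
  [0,0,0],
  [0,0,0],
  [0,0,0],
], spin=[0,0,0,0,0], gripper=0.0)

```text
time: 19.1
eef_pos: [0.5522, -0.0451, 0.0508]
tcp_rot: [3.141, 0.001, 3.062]
wrist_force: [-2.3, 0.0, 5.8]
grip_width: 0.132
grasp_force: 46.5
```

Call:
step_arm([
  [0,0,-0.03],
  [0,0,-0.07],
  [0,0,-0.11],
  [0,0,-0.15],
  [0,0,-0.155],
], spin=[0,0,0,0,0])

```text
time: 19.73
eef_pos: [0.5535, -0.0453, 0.2078]
tcp_rot: [3.141, 0.005, 3.062]
wrist_force: [0.2, -0.1, -2.9]
grip_width: 0.13
grasp_force: 45.7
```

```bash
python3 - <<'E'
from h import *
for i in range(2): w=bot.get_image('wrist')
go(.5455,.3225,.2,3.1916)
E
```

```text
t 19.82 at [ 0.5518 -0.045   0.2051] yaw 3.062 dp [0.0355 0.3658 0.0052] spin -0.13 grip 0.127 45.6 F [ 0.1  1.3 -2.1]
```

Call:
step_arm([
  [0.004,0.05,0],
  [0.008,0.1,0],
  [0.012,0.15,0],
  [0.016,0.19,0],
  [0.016,0.217,0],
], spin=[-0.03,-0.06,-0.09,-0.12,-0.13])

```text
time: 20.45
eef_pos: [0.5519, 0.1744, 0.2031]
tcp_rot: [-3.141, -0.004, -3.089]
wrist_force: [-0.4, -0.9, -1.6]
grip_width: 0.131
grasp_force: 45.5
```

Call:
step_arm([
  [0,0,0.02],
  [0,0,0.05],
  [0,0,0.08],
  [0,0,0.09],
  [0,0,0.09],
], spin=[0,0,0,0,0])

```text
time: 21.08
eef_pos: [0.5531, 0.1718, 0.1145]
tcp_rot: [-3.141, -0.002, -3.092]
wrist_force: [0.2, 0.9, -2.4]
grip_width: 0.136
grasp_force: 45.4
```

```bash
python3 - <<'E'
from h import *
for i in range(2): w=bot.get_image('wrist')
go(.553,.1735,.067,3.1916)
bays(w)
E
```

```text
t 21.18 at [0.5541 0.1724 0.1161] yaw -3.092 dp [0.0011 0.0012 0.0491] spin -0.0 grip 0.129 45.4 F [ 0.3 -0.4 -2. ]
div -2 440 v lo/med/hi [-0.0046 -0.0031  0.0006] slope 0.022
div -1 685 v lo/med/hi [-0.0035  0.0011  0.0066] slope 0.081
div 0 1206 v lo/med/hi [-0.002   0.0053  0.0062] slope 0.061
div 1 38 v lo/med/hi [-0.0107 -0.0028  0.0014] slope 0
div 2 1132 v lo/med/hi [-0.0054 -0.004   0.0008] slope 0.052
div 3 1013 v lo/med/hi [-0.0056 -0.0041  0.0006] slope 0.051
```

Call:
step_arm([
  [0.001,0,0.01],
  [0.001,0,0.025],
  [0.001,0,0.04],
  [0.001,0,0.048],
  [0.001,0,0.048],
], spin=[0,0,0,0,0])

```text
time: 21.8
eef_pos: [0.5528, 0.1722, 0.067]
tcp_rot: [-3.141, 0.0, -3.092]
wrist_force: [0.3, 0.4, -2.4]
grip_width: 0.131
grasp_force: 45.7
```

Call:
step_arm([
  [0,0,0.001],
  [0,0,0.001],
  [0,0,0.001],
  [0,0,0.001],
  [0,0,0.001],
], spin=[0,0,0,0,0], gripper=0.03)

```text
time: 22.42
eef_pos: [0.5524, 0.1724, 0.0664]
tcp_rot: [3.142, 0.0, -3.091]
wrist_force: [1.0, 0.7, -0.3]
grip_width: 0.353
grasp_force: 0.0
```

Call:
step_arm([
  [0,0,-0.02],
  [0,0,-0.06],
  [0,0,-0.1],
  [0,0,-0.135],
  [0,0,-0.135],
], spin=[0,0,0,0,0])

```text
time: 23.05
eef_pos: [0.5542, 0.1729, 0.2045]
tcp_rot: [3.139, 0.006, -3.092]
wrist_force: [0.8, 0.2, 0.1]
grip_width: 0.35
grasp_force: 0.0
```

```bash
python3 - <<'E'
from h import *
w=bot.get_image('wrist'); carts((w,),(.5,.62,.14,.42),.07,.1)
carts((bot.get_image('scene'),),(.35,.85,-.18,.13))
go(.434,-.049,.16,3.265)
E
```

```text
870 c [0.5494 0.1715] size [0.049 0.012] yaw 0.048 ztop 0.092
894 c [0.5505 0.2218] size [0.049 0.012] yaw 0.06 ztop 0.092
1023 c [0.5471 0.271 ] size [0.05  0.013] yaw 0.054 ztop 0.092
40 c [ 0.4349 -0.0519] size [0.052 0.011] yaw 0.147 ztop 0.079
t 23.15 at [0.5521 0.1724 0.2012] yaw -3.091 dp [ 0.1291 -0.2152  0.0412] spin -0.073 grip 0.359 0.0 F [ 0.2  0.4 -0.2]
```

Call:
step_arm([
  [0.026,-0.043,0],
  [0.052,-0.086,0],
  [0.078,-0.129,0.01],
  [0.104,-0.172,0.03],
  [0.129,-0.215,0.041],
], spin=[-0.02,-0.04,-0.06,-0.073,-0.073], gripper=0.05)

```text
time: 23.78
eef_pos: [0.4319, -0.0501, 0.1584]
tcp_rot: [3.141, -0.003, -3.018]
wrist_force: [0.4, -0.6, 0.2]
grip_width: 0.585
grasp_force: 0.0
```

Call:
step_arm([
  [0,0,0],
  [0,0,0],
  [0,0,0],
  [0,0,0],
  [0,0,0],
], spin=[0,0,0,0,0])

```text
time: 24.4
eef_pos: [0.4345, -0.0483, 0.1603]
tcp_rot: [3.142, 0.0, -3.017]
wrist_force: [0.6, -0.4, 0.7]
grip_width: 0.585
grasp_force: 0.0
```

```bash
python3 - <<'E'
from h import *
w=bot.get_image('wrist'); carts((w,),(.35,.5,-.12,.05),.055,.085)
go(.434,-.049,.049,3.265)
E
```

```text
981 c [ 0.4326 -0.0524] size [0.05  0.012] yaw 0.122 ztop 0.078
t 24.45 at [ 0.4345 -0.0484  0.1603] yaw -3.018 dp [ 0.0006 -0.0005  0.1113] spin 0.001 grip 0.583 0.0 F [-0.8  0.3 -0.2]
```

Call:
step_arm([
  [0.001,-0.003,0.04],
  [0.001,-0.003,0.08],
  [0.001,-0.003,0.105],
  [0.001,-0.003,0.111],
  [0.001,-0.003,0.111],
], spin=[0,0,0,0,0])

```text
time: 25.08
eef_pos: [0.4339, -0.0519, 0.0495]
tcp_rot: [-3.142, 0.0, -3.018]
wrist_force: [-0.2, 0.1, 0.5]
grip_width: 0.587
grasp_force: 0.0
```

Call:
step_arm([
  [0,0,0],
  [0,0,0],
  [0,0,0],
  [0,0,0],
  [0,0,0],
], spin=[0,0,0,0,0], gripper=0.0)

```text
time: 25.7
eef_pos: [0.4344, -0.0519, 0.0501]
tcp_rot: [3.142, 0.002, -3.018]
wrist_force: [-1.8, -0.9, 7.5]
grip_width: 0.132
grasp_force: 43.1
```

Call:
step_arm([
  [0,0,-0.03],
  [0,0,-0.07],
  [0,0,-0.11],
  [0,0,-0.15],
  [0,0,-0.155],
], spin=[0,0,0,0,0])

```text
time: 26.32
eef_pos: [0.4352, -0.0519, 0.2068]
tcp_rot: [3.142, 0.006, -3.018]
wrist_force: [-0.2, -0.3, -1.9]
grip_width: 0.13
grasp_force: 42.1
```

Call:
step_arm([
  [-0.02,0.045,0],
  [-0.04,0.09,0],
  [-0.06,0.135,0],
  [-0.08,0.18,0],
  [-0.1,0.225,0],
], spin=[0.02,0.04,0.06,0.073,0.073])

```text
time: 26.95
eef_pos: [0.5047, 0.1849, 0.2027]
tcp_rot: [-3.141, -0.002, -3.092]
wrist_force: [0.9, -0.1, -1.6]
grip_width: 0.131
grasp_force: 42.0
```

```bash
python3 - <<'E'
from h import *
for i in range(4): w=bot.get_image('wrist')
go(.5455,.322,.2,3.1916)
E
```

```text
t 27.15 at [0.5042 0.1839 0.2025] yaw -3.089 dp [-0.0484  0.1357  0.0022] spin 0.002 grip 0.132 42.0 F [-0.2 -0.7 -1.7]
```

Call:
step_arm([
  [-0.015,0.04,0],
  [-0.03,0.08,0],
  [-0.04,0.115,0],
  [-0.048,0.136,0],
  [-0.048,0.136,0],
], spin=[0,0,0,0,0])

```text
time: 27.78
eef_pos: [0.546, 0.3217, 0.2031]
tcp_rot: [-3.141, -0.002, -3.091]
wrist_force: [-0.0, -1.2, -1.7]
grip_width: 0.135
grasp_force: 42.0
```

Call:
step_arm([
  [0,0,0.02],
  [0,0,0.05],
  [0,0,0.08],
  [0,0,0.088],
  [0,0,0.088],
], spin=[0,0,0,0,0])

```text
time: 28.4
eef_pos: [0.5465, 0.3204, 0.1163]
tcp_rot: [-3.141, -0.001, -3.093]
wrist_force: [-0.0, -0.9, -1.6]
grip_width: 0.13
grasp_force: 41.9
```

```bash
python3 - <<'E'
from h import *
for i in range(2): w=bot.get_image('wrist')
go(.5455,.322,.067,3.1916)
bays(w)
E
```

```text
t 28.5 at [0.5473 0.3216 0.1176] yaw -3.092 dp [0.0019 0.0004 0.0506] spin -0.001 grip 0.134 41.9 F [ 0.8  0.3 -0.6]
div -1 421 v lo/med/hi [-0.0088 -0.0079  0.0018] slope -0.116
div 0 1318 v lo/med/hi [-0.0081 -0.0069 -0.    ] slope 0.04
div 1 635 v lo/med/hi [-0.0084 -0.0073  0.0005] slope 0.013
div 2 390 v lo/med/hi [-0.0037  0.0001  0.0015] slope 0.08
div 3 1216 v lo/med/hi [-0.0046 -0.0025  0.0014] slope 0.053
```

Call:
step_arm([
  [0.002,0,0.01],
  [0.002,0,0.025],
  [0.002,0,0.04],
  [0.002,0,0.05],
  [0.002,0,0.05],
], spin=[0,0,0,0,0])

```text
time: 29.12
eef_pos: [0.5451, 0.3217, 0.0661]
tcp_rot: [-3.142, 0.001, -3.092]
wrist_force: [0.9, -0.6, 1.0]
grip_width: 0.132
grasp_force: 42.8
```

Call:
step_arm([
  [0,0,0.001],
  [0,0,0.001],
  [0,0,0.001],
  [0,0,0.001],
  [0,0,0.001],
], spin=[0,0,0,0,0], gripper=0.03)

```text
time: 29.75
eef_pos: [0.5444, 0.3218, 0.0653]
tcp_rot: [3.142, 0.0, -3.091]
wrist_force: [0.0, -0.7, -0.1]
grip_width: 0.35
grasp_force: 0.0
```

Call:
step_arm([
  [0,0,-0.02],
  [0,0,-0.06],
  [0,0,-0.1],
  [0,0,-0.135],
  [0,0,-0.135],
], spin=[0,0,0,0,0])

```text
time: 30.38
eef_pos: [0.5464, 0.3229, 0.2054]
tcp_rot: [3.137, 0.007, -3.092]
wrist_force: [-0.2, -0.2, 0.7]
grip_width: 0.351
grasp_force: 0.0
```

```bash
python3 - <<'E'
from h import *
w=bot.get_image('wrist'); carts((w,),(.5,.62,.14,.42),.07,.1)
a=bot.get_image('scene');b=bot.get_image('side')
carts((a,b),(.35,.85,-.18,.13));save(b,'side2.png')
find(b,'drawer_handle');find(w,'drawer_handle')
go(.385,.262,.15,3.1916)
E
```

```text
818 c [0.5413 0.3206] size [0.049 0.012] yaw 0.049 ztop 0.092
968 c [0.5521 0.1754] size [0.05  0.013] yaw 0.044 ztop 0.092
908 c [0.5493 0.2715] size [0.051 0.013] yaw 0.057 ztop 0.092
961 c [0.5529 0.2222] size [0.051 0.013] yaw 0.045 ztop 0.092
drawer_handle 0.89 [0.4545 0.2666 0.0816]
drawer_handle 0.82 [0.4522 0.2635 0.0799]
t 30.62 at [0.5437 0.3214 0.1993] yaw -3.091 dp [ 0.1614 -0.0514  0.0497] spin 0.0 grip 0.351 0.0 F [-0.   0.8 -0.5]
```

View pics/side2.png

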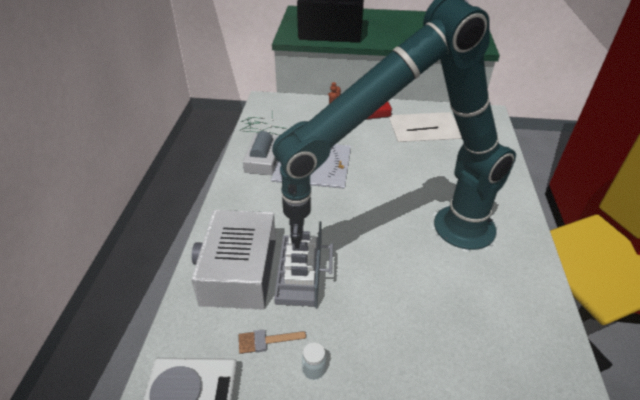

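All four cartridges stand in the drawer at about (300,262), and the table is clear of others. Next is the handle.

Call:
step_arm([
  [0.04,-0.013,0],
  [0.08,-0.026,0],
  [0.12,-0.039,0],
  [0.162,-0.052,0.02],
  [0.162,-0.052,0.05],
], spin=[0,0,0,0,0], gripper=0.0)

```text
time: 31.25
eef_pos: [0.3825, 0.2609, 0.1498]
tcp_rot: [3.142, -0.001, -3.09]
wrist_force: [0.9, 0.5, 0.1]
grip_width: 0.003
grasp_force: 0.0
```

Call:
step_arm([
  [0,0,0.02],
  [0,0,0.05],
  [0,0,0.08],
  [0,0,0.08],
  [0,0,0.08],
], spin=[0,0,0,0,0])

```text
time: 31.88
eef_pos: [0.3854, 0.2619, 0.0707]
tcp_rot: [-3.142, 0.0, -3.092]
wrist_force: [0.0, 0.6, 0.8]
grip_width: 0.002
grasp_force: 0.0
```

Call:
step_arm([
  [-0.01,0,0],
  [-0.02,0,0],
  [-0.03,0,0],
  [-0.04,0,0],
  [-0.05,0,0],
], spin=[0,0,0,0,0])

```text
time: 32.5
eef_pos: [0.4359, 0.2642, 0.0703]
tcp_rot: [-3.142, 0.0, -3.092]
wrist_force: [0.8, -0.2, 0.0]
grip_width: 0.002
grasp_force: 0.0
```

```bash
python3 - <<'E'
from h import *
b=bot.get_image('side');find(b,'drawer_handle')
go(.6,.27,.07,3.1916)
E
```

```text
drawer_handle 0.86 [0.4522 0.2677 0.0836]
drawer_handle 0.19 [ 5.199e-01 -5.686e-01  5.000e-04]
drawer_handle 0.16 [0.5494 0.3172 0.0182]
t 32.6 at [0.4362 0.2642 0.0702] yaw -3.092 dp [-0.1638 -0.0022  0.0003] spin -0.001 grip 0.001 0.0 F [ 0.4 -0.4  0.3]
```

Call:
step_arm([
  [-0.008,0,0],
  [-0.02,0,0],
  [-0.034,0,0],
  [-0.048,0,0],
  [-0.062,0,0],
], spin=[0,0,0,0,0])

```text
time: 33.22
eef_pos: [0.4979, 0.2675, 0.07]
tcp_rot: [-3.142, -0.0, -3.091]
wrist_force: [-3.1, 0.9, -2.9]
grip_width: 0.002
grasp_force: 1.7
```

Call:
step_arm([
  [-0.014,0,0],
  [-0.028,0,0],
  [-0.042,0,0],
  [-0.054,0,0],
  [-0.062,0,0],
], spin=[0,0,0,0,0])

```text
time: 33.85
eef_pos: [0.5601, 0.2705, 0.0704]
tcp_rot: [3.141, 0.001, -3.092]
wrist_force: [-3.8, 0.8, -1.2]
grip_width: 0.003
grasp_force: 1.7
```

```bash
python3 - <<'E'
from h import *
b=bot.get_image('side');find(b,'drawer_handle',1);find(bot.get_image('wrist'),'drawer_handle',1);find(bot.get_image('scene'),'drawer_handle',1)
go(.61,.27,.07,3.1916)
E
```

```text
drawer_handle 0.81 [0.5781 0.2703 0.0822]
drawer_handle 0.46 [0.5814 0.2753 0.0822]
t 34.15 at [0.5596 0.2703 0.0708] yaw -3.092 dp [-0.0503 -0.0028  0.0009] spin -0.0 grip 0.002 0.0 F [ 0.3  0.4 -0.3]
```

Call:
step_arm([
  [-0.012,0,0],
  [-0.024,0,0],
  [-0.034,0,0],
  [-0.04,0,0],
  [-0.043,0,0],
], spin=[0,0,0,0,0])

```text
time: 34.78
eef_pos: [0.5934, 0.2726, 0.0695]
tcp_rot: [-3.139, -0.02, -3.09]
wrist_force: [-30.3, -4.7, 22.7]
grip_width: 0.001
grasp_force: 15.4
```

Call:
step_arm([
  [-0.001,0,0],
  [-0.002,0,0],
  [-0.003,0,0],
  [-0.004,0,0],
  [-0.005,0,0],
], spin=[0,0,0,0,0])

```text
time: 35.4
eef_pos: [0.5934, 0.2726, 0.0695]
tcp_rot: [-3.137, -0.029, -3.089]
wrist_force: [-39.6, -6.4, 30.1]
grip_width: 0.002
grasp_force: 20.6
```

Call:
step_arm([
  [0.01,0,0],
  [0.02,0,0],
  [0.03,0,0],
  [0.04,0,0],
  [0.05,0,0],
], spin=[0,0,0,0,0])

```text
time: 36.02
eef_pos: [0.5568, 0.2703, 0.0703]
tcp_rot: [3.142, 0.001, -3.092]
wrist_force: [0.1, -0.5, -0.3]
grip_width: -0.0
grasp_force: 0.0
```

Call:
step_arm([
  [0.02,0,-0.04],
  [0.04,0,-0.08],
  [0.06,0,-0.12],
  [0.06,0,-0.15],
  [0.06,0,-0.15],
], spin=[0,0,0,0,0])

```text
time: 36.65
eef_pos: [0.4982, 0.2682, 0.2232]
tcp_rot: [3.139, 0.005, -3.091]
wrist_force: [0.3, -0.1, 0.3]
grip_width: -0.003
grasp_force: 0.0
```

```bash
python3 - <<'E'
from h import *
w=bot.get_image('wrist');save(w,'w3.png')
for n in ('side','scene'): find(bot.get_image(n),'drawer_handle',1)
find(w,'drawer_handle',1)
P=cloud(w).reshape(-1,3);P=P[~np.isnan(P[:,0])]
Q=P[(P[:,1]>.2)&(P[:,1]<.34)&(P[:,0]>.5)]
for x in np.arange(.55,.8,.01):
    k=(Q[:,0]>=x)&(Q[:,0]<x+.01)
    if k.sum(): print(round(x,3),np.round(np.percentile(Q[k,2],[5,50,99]),3))
go(.5,.27,.2,3.19)
E
```

```text
drawer_handle 0.88 [0.6101 0.2757 0.0829]
drawer_handle 0.72 [ 0.4725 -0.2644  0.0456]
0.55 [-0.006 -0.005 -0.003]
0.56 [-0.006 -0.005 -0.003]
0.57 [-0.006 -0.005 -0.003]
0.58 [-0.006 -0.005 -0.003]
0.59 [-0.006 -0.005  0.08 ]
0.6 [-0.006 -0.004  0.083]
0.61 [-0.006 -0.005  0.083]
0.62 [-0.006 -0.005 -0.003]
0.63 [-0.006 -0.005  0.047]
0.64 [-0.005  0.028  0.126]
0.65 [0.124 0.124 0.126]
0.67 [0.068 0.07  0.071]
0.68 [0.068 0.068 0.07 ]
0.69 [0.052 0.052 0.053]
t 36.95 at [0.4966 0.267  0.219 ] yaw -3.092 dp [-0.0036  0.0029  0.019 ] spin 0.002 grip -0.002 0.0 F [-0.6 -0.2  0.1]
```

View pics/w3.png

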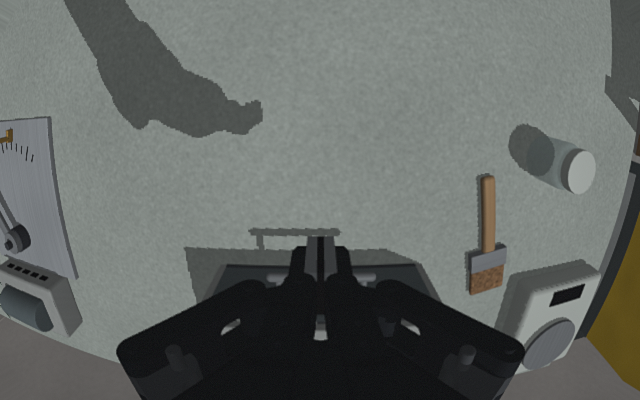

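```bash
python3 - <<'E'
from h import *
s=bot.get_image('side'); P=cloud(s)
c=cv2.resize(s['pixels'][200:320,180:345],(800,582),interpolation=cv2.INTER_CUBIC);cv2.imwrite('pics/s3.png',c[:,:,::-1])
for u in (300,):pass
Q=P.reshape(-1,3);Q=Q[~np.isnan(Q[:,0])]
ex=np.array([np.cos(.05),np.sin(.05)]);ey=np.array([-ex[1],ex[0]])
a=(Q[:,:2]-[.548,.2735])@ex; v=(Q[:,:2]-[.548,.2735])@ey
for lo in np.arange(.03,.16,.005):
    k=(a>=lo)&(a<lo+.005)&(abs(v)<.12)
    if k.sum(): print(round(lo,3),k.sum(),np.round(np.percentile(Q[k,2],[5,25,50,75,95]),3))
w=bot.get_image('wrist');carts((w,),(.5,.72,.1,.45),.08,.1)
E
```

```text
0.03 94 [-0.005 -0.003 -0.001  0.001  0.003]
0.035 96 [-0.005 -0.003 -0.001  0.001  0.003]
0.04 90 [-0.005 -0.002 -0.001  0.001  0.004]
0.045 97 [-0.006 -0.003 -0.001  0.001  0.003]
0.05 93 [-0.005 -0.003 -0.001  0.001  0.005]
0.055 133 [-0.005 -0.002  0.     0.082  0.086]
0.06 144 [-0.003 -0.001  0.002  0.085  0.088]
0.065 93 [-0.004 -0.001  0.     0.004  0.086]
0.07 59 [-0.004 -0.002  0.     0.003  0.086]
0.075 66 [-0.005 -0.003 -0.     0.002  0.085]
0.08 93 [-0.005 -0.002 -0.001  0.001  0.083]
0.085 93 [-0.005 -0.002  0.     0.002  0.082]
0.09 91 [-0.005 -0.002 -0.     0.001  0.081]
0.095 503 [-0.001  0.033  0.075  0.106  0.13 ]
0.1 100 [0.126 0.128 0.129 0.131 0.132]
0.105 99 [0.126 0.128 0.129 0.131 0.133]
0.11 96 [0.125 0.127 0.129 0.131 0.132]
0.115 103 [0.126 0.128 0.129 0.131 0.133]
0.12 93 [0.126 0.128 0.129 0.13  0.132]
0.125 98 [0.126 0.128 0.129 0.131 0.133]
0.13 101 [0.125 0.128 0.129 0.131 0.133]
0.135 97 [0.126 0.127 0.129 0.13  0.132]
0.14 100 [0.126 0.128 0.129 0.131 0.133]
0.145 102 [0.126 0.128 0.13  0.131 0.134]
0.15 93 [0.126 0.128 0.13  0.131 0.134]
0.155 99 [0.127 0.128 0.13  0.131 0.133]
180 c [0.6038 0.3227] size [0.022 0.014] yaw 1.032 ztop 0.089
119 c [0.6109 0.2246] size [0.017 0.009] yaw 1.569 ztop 0.089
23 c [0.6448 0.2741] size [0.002 0.007] yaw 1.675 ztop 0.1
```

View pics/s3.png

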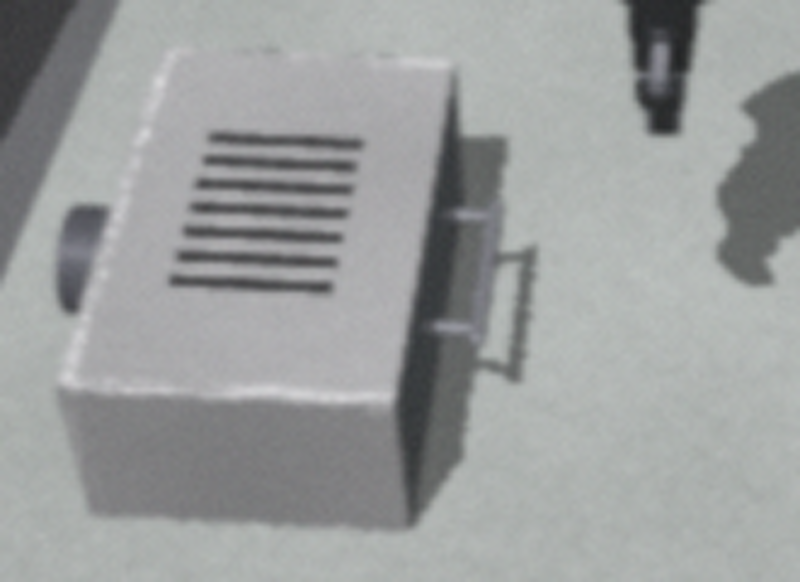

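```bash
python3 - <<'E'
from h import *
s=bot.get_image('side'); Q=cloud(s).reshape(-1,3);Q=Q[~np.isnan(Q[:,0])]
ex=np.array([np.cos(.05),np.sin(.05)]);ey=np.array([-ex[1],ex[0]])
a=(Q[:,:2]-[.548,.2735])@ex; v=(Q[:,:2]-[.548,.2735])@ey
for lo,hi in ((.01,.03),(.03,.05),(.05,.07),(.08,.1),(.1,.106),(.106,.112),(.112,.118),(.118,.126)):
    k=(Q[:,2]>lo)&(Q[:,2]<hi)&(a>.085)&(a<.13)
    for n,m in (('mid',abs(v)<.1),('edge',(v>.134)&(v<.142)|(v<-.134)&(v>-.142))):
        if (k&m).sum()>3: print(lo,n,(k&m).sum(),np.round(np.percentile(a[k&m],[10,50,90]),4))
E
```

```text
0.01 mid 48 [0.0962 0.0967 0.0972]
0.01 edge 12 [0.096  0.0982 0.1224]
0.03 mid 50 [0.096  0.0966 0.0975]
0.03 edge 6 [0.0967 0.098  0.1105]
0.05 mid 46 [0.0959 0.0965 0.0971]
0.05 edge 11 [0.0965 0.1014 0.1187]
0.08 mid 68 [0.0895 0.0965 0.0973]
0.08 edge 14 [0.0968 0.1067 0.1247]
0.1 mid 31 [0.0964 0.0972 0.0989]
0.1 edge 5 [0.0963 0.0969 0.1289]
0.106 mid 25 [0.0962 0.0973 0.0983]
0.106 edge 7 [0.096  0.1036 0.1281]
0.112 edge 4 [0.1001 0.1089 0.1179]
0.118 mid 64 [0.0965 0.1068 0.1243]
0.118 edge 11 [0.1001 0.1118 0.1287]
```

Call:
step_arm([
  [-0.03,0,0.03],
  [-0.055,0.003,0.07],
  [-0.055,0.003,0.11],
  [-0.055,0.003,0.139],
  [-0.055,0.003,0.139],
], spin=[0,0,0,0,0])

```text
time: 37.72
eef_pos: [0.5501, 0.2721, 0.0785]
tcp_rot: [-3.139, -0.005, -3.092]
wrist_force: [-0.1, -0.2, -0.8]
grip_width: -0.0
grasp_force: 0.0
```

Call:
step_arm([
  [-0.015,0,0],
  [-0.03,0,0],
  [-0.038,0,0],
  [-0.042,0,0],
  [-0.045,0,0],
], spin=[0,0,0,0,0])

```text
time: 38.35
eef_pos: [0.5943, 0.2752, 0.0817]
tcp_rot: [-3.141, -0.006, -3.091]
wrist_force: [-12.0, -2.8, 12.3]
grip_width: -0.003
grasp_force: 8.3
```

Call:
step_arm([
  [-0.001,0,0],
  [-0.002,0,0],
  [-0.003,0,0],
  [-0.004,0,0],
  [-0.004,0,0],
], spin=[0,0,0,0,0])

```text
time: 38.98
eef_pos: [0.5945, 0.2752, 0.0817]
tcp_rot: [-3.139, -0.013, -3.09]
wrist_force: [-18.1, -3.6, 15.3]
grip_width: -0.001
grasp_force: 11.8
```

```bash
python3 - <<'E'
from h import *
go(.611,.27,.078,3.19); print(bot.sense()['torque'])
E
```

```text
t 38.98 at [0.5945 0.2752 0.0817] yaw -3.09 dp [-0.0163 -0.006   0.0035] spin 0.003 grip -0.001 11.8 F [-18.1  -3.6  15.3]
[-0.94387364  3.73243375 -0.01275505]
```

Call:
step_arm([
  [0.02,0,0],
  [0.05,0,0],
  [0.08,0,-0.04],
  [0.08,0,-0.1],
  [0.08,0,-0.17],
], spin=[0,0,0,0,0])

```text
time: 39.6
eef_pos: [0.52, 0.2716, 0.2455]
tcp_rot: [-3.141, -0.001, -3.091]
wrist_force: [0.8, 1.3, 0.0]
grip_width: -0.0
grasp_force: 0.0
```

Call:
step_arm([
  [0.01,-0.05,0],
  [0.02,-0.1,0],
  [0.03,-0.16,0],
  [0.04,-0.21,0],
  [0.05,-0.268,0],
], spin=[0.15,0.32,0.49,0.66,0.8])

```text
time: 40.22
eef_pos: [0.484, 0.0003, 0.2442]
tcp_rot: [3.14, 0.0, 2.388]
wrist_force: [0.2, -0.3, -0.1]
grip_width: 0.002
grasp_force: 0.0
```

```bash
python3 - <<'E'
from h import *
w=bot.get_image('side');find(w,'drawer_handle',1)
go(.5,-.22,.25,1.77)
E
```

```text
drawer_handle 0.79 [0.611  0.2741 0.0804]
t 40.33 at [ 0.4834 -0.0051  0.2444] yaw 2.38 dp [-0.1603 -0.144  -0.0052] spin 0.61 grip -0.001 0.0 F [-0.2  0.6  0.4]
```

Call:
step_arm([
  [-0.04,-0.036,0],
  [-0.08,-0.072,0],
  [-0.12,-0.108,0],
  [-0.16,-0.144,0],
  [-0.16,-0.144,0],
], spin=[0.15,0.3,0.45,0.6,0.61])

```text
time: 40.95
eef_pos: [0.5027, -0.2174, 0.2442]
tcp_rot: [-3.141, 0.003, 1.774]
wrist_force: [-0.2, 1.2, -0.1]
grip_width: 0.001
grasp_force: 0.0
```

```bash
python3 - <<'E'
from h import *
for i in range(3): w=bot.get_image('wrist')
save(w,'w4.png')
go(.56,-.41,.25,1.77)
for l in ('pivot','roller','pointer_tip','marker_mark','figurine'): find(w,l,2)
s=bot.get_image('scene')
for l in ('pivot','roller','pointer_tip','marker_mark','figurine'): find(s,l,2)
E
```

```text
t 41.1 at [ 0.5035 -0.2116  0.2436] yaw 1.784 dp [-0.2059  0.0132 -0.0067] spin 0.014 grip -0.0 0.0 F [0.3 0.3 0.5]
pivot 0.92 [ 0.6504 -0.299   0.0398]
marker_mark 0.45 [ 0.4724 -0.2673  0.0356]
pivot 0.71 [ 0.6466 -0.2984  0.046 ]
marker_mark 0.53 [ 0.4727 -0.2668  0.0467]
figurine 0.81 [ 0.5135 -0.5717 -0.0041]
```

View pics/w4.png

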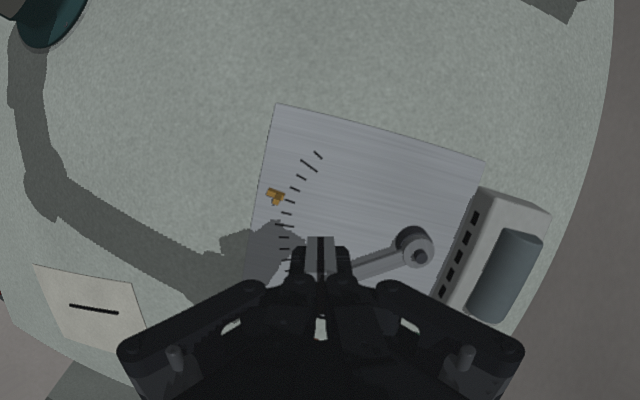

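```bash
cat >> h.py <<'E'
PV=np.array([.649,-.299]); TH0=np.pi+.5486
def ft(q,off=.028,r=.13):
    th=TH0-q; u=np.array([np.cos(th),np.sin(th)]); n=np.array([-u[1],u[0]])
    return PV+r*u+off*n, th-np.pi/2
def rows(qs,z=.06,off=.028):
    s=bot.sense(); r=R.from_euler('xyz',s['tcp_rot']); y0=s['tcp_rot'][2]
    print('t',round(s['time'],2),np.round(s['eef_pos'],4),round(y0,3),'F',np.round(s['wrist_force'],1))
    for q in qs:
        p,yaw=ft(q,off); d=r.inv().apply(np.r_[p,z]-s['eef_pos']); print(q,np.round(np.r_[p,yaw],3),'dp',np.round(d,4),'spin',round(-((yaw-y0+np.pi)%(2*np.pi)-np.pi),3))
E
python3 - <<'E'
from h import *
rows([0],z=.2,off=.055); rows([0],z=.06,off=.055)
E
```

```text
t 41.65 [ 0.5033 -0.2129  0.2438] 1.782 F [-0.   0.3 -0.1]
0 [ 0.567 -0.414  2.119] dp [-0.2097  0.0199  0.0438] spin -0.337
t 41.65 [ 0.5033 -0.2129  0.2438] 1.782 F [-0.   0.3 -0.1]
0 [ 0.567 -0.414  2.119] dp [-0.2097  0.0199  0.1838] spin -0.337
```

Call:
step_arm([
  [-0.05,0.005,0],
  [-0.1,0.01,0],
  [-0.15,0.015,0],
  [-0.21,0.02,0],
  [-0.21,0.02,0.03],
], spin=[-0.1,-0.2,-0.3,-0.337,-0.337])

```text
time: 42.28
eef_pos: [0.5666, -0.4212, 0.2154]
tcp_rot: [-3.141, 0.007, 2.113]
wrist_force: [-0.5, 0.8, -1.0]
grip_width: 0.002
grasp_force: 0.0
```

```bash
python3 - <<'E'
from h import *
for i in range(3): w=bot.get_image('wrist')
save(w,'w5.png')
for l in ('pivot','roller','pointer_tip','marker_mark'): find(w,l,1)
rows([0],off=.055)
P=cloud(w).reshape(-1,3);P=P[~np.isnan(P[:,0])]
Q=P[(P[:,2]>.088)&(P[:,2]<.108)&(abs(P[:,0]-.54)<.05)&(abs(P[:,1]+.36)<.05)]
print(len(Q),np.round([Q.min(0),Q.max(0)],3) if len(Q) else '')
E
```

```text
pivot 0.94 [ 0.6493 -0.2966  0.0391]
roller 0.86 [ 0.5395 -0.3711  0.0767]
pointer_tip 0.76 [ 0.4973 -0.3915  0.0449]
marker_mark 0.58 [ 0.4712 -0.2626  0.0369]
t 42.62 [ 0.5677 -0.4136  0.2153] 2.12 F [ 0.3  0.  -0.5]
0 [ 0.567 -0.414  2.119] dp [ 0.0007 -0.0011  0.1553] spin 0.001
1017 [[ 0.529 -0.382  0.088]
 [ 0.561 -0.35   0.108]]
```

View pics/w5.png

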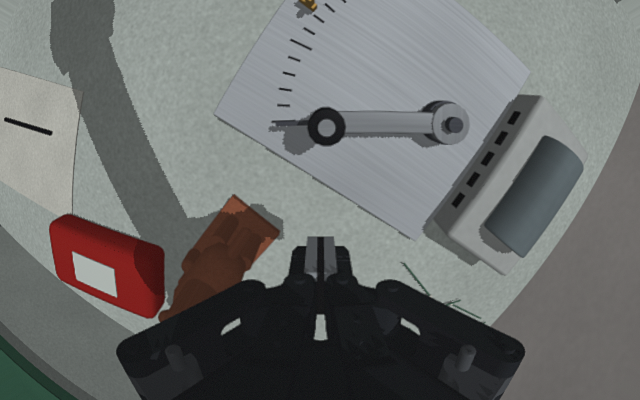

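Call:
step_arm([
  [0.001,0.003,0.04],
  [0.001,0.003,0.08],
  [0.001,0.003,0.12],
  [0.001,0.003,0.15],
  [0.001,0.003,0.155],
], spin=[0,0,0,0,0])

```text
time: 43.25
eef_pos: [0.5686, -0.4104, 0.0577]
tcp_rot: [-3.141, -0.002, 2.12]
wrist_force: [0.7, -0.3, 0.1]
grip_width: 0.002
grasp_force: 0.0
```

Call:
step_arm([
  [0.004,0,0],
  [0.008,0,0],
  [0.012,0,0],
  [0.016,0,0],
  [0.02,0,0],
], spin=[0,0,0,0,0])

```text
time: 43.88
eef_pos: [0.5585, -0.3945, 0.0591]
tcp_rot: [3.141, 0.0, 2.119]
wrist_force: [0.0, 0.3, 0.2]
grip_width: -0.002
grasp_force: 0.0
```

```bash
sed -i 's/r=.13)/r=.127)/' h.py; python3 - <<'E'
from h import *
bot.get_image('side');bot.get_image('side')
rows([0,.06,.12,.18,.24,.3])
E
```

```text
t 43.98 [ 0.5584 -0.3941  0.0588] 2.119 F [ 0.3 -0.1  0.3]
0 [ 0.555 -0.389  2.119] dp [ 0.0059 -0.     -0.0012] spin -0.0
0.06 [ 0.55  -0.383  2.059] dp [ 0.0136 -0.0015 -0.0012] spin 0.06
0.12 [ 0.545 -0.377  1.999] dp [ 0.0213 -0.0025 -0.0012] spin 0.12
0.18 [ 0.541 -0.371  1.939] dp [ 0.0291 -0.003  -0.0012] spin 0.18
0.24 [ 0.537 -0.364  1.879] dp [ 0.0369 -0.0031 -0.0011] spin 0.24
0.3 [ 0.533 -0.357  1.819] dp [ 0.0447 -0.0027 -0.0011] spin 0.3
```

Call:
step_arm([
  [0.009,-0.001,-0.001],
  [0.018,-0.002,-0.001],
  [0.027,-0.003,-0.001],
  [0.036,-0.003,-0.001],
  [0.045,-0.003,-0.001],
], spin=[0.03,0.09,0.16,0.23,0.3])

```text
time: 44.6
eef_pos: [0.5323, -0.3593, 0.0602]
tcp_rot: [3.141, 0.004, 1.814]
wrist_force: [2.1, -3.0, -2.5]
grip_width: 0.0
grasp_force: 1.7
```

```bash
python3 - <<'E'
from h import *
w=bot.get_image('wrist');s=bot.get_image('scene');b=bot.get_image('side')
for i in (w,s,b):
    for l in ('roller','pointer_tip','marker_mark'): find(i,l,1)
rows([.3,.36,.42,.48,.54,.6])
E
```

```text
roller 0.61 [ 0.5275 -0.3344  0.076 ]
pointer_tip 0.78 [ 0.4766 -0.3483  0.0472]
marker_mark 0.57 [ 0.4706 -0.2671  0.0384]
roller 0.78 [ 0.526  -0.3307  0.0703]
marker_mark 0.58 [ 0.4737 -0.2653  0.0429]
roller 0.67 [ 0.5262 -0.3285  0.0715]
pointer_tip 0.81 [ 0.4799 -0.3462  0.0387]
marker_mark 0.4 [ 0.4744 -0.2676  0.045 ]
t 45.2 [ 0.5323 -0.3587  0.0601] 1.818 F [-0.9 -5.8  2.4]
0.3 [ 0.533 -0.357  1.819] dp [0.0011 0.0008 0.0001] spin -0.001
0.36 [ 0.53  -0.35   1.759] dp [ 0.0088 -0.0006  0.0001] spin 0.059
0.42 [ 0.527 -0.343  1.699] dp [ 0.0165 -0.0016  0.0001] spin 0.119
0.48 [ 0.524 -0.336  1.639] dp [ 0.0243 -0.0022  0.0001] spin 0.179
0.54 [ 0.522 -0.328  1.579] dp [ 0.0321 -0.0022  0.0001] spin 0.239
0.6 [ 0.521 -0.32   1.519] dp [ 0.0399 -0.0018  0.0001] spin 0.299
```

Call:
step_arm([
  [0.008,-0.001,0],
  [0.016,-0.002,0],
  [0.024,-0.002,0],
  [0.032,-0.002,0],
  [0.04,-0.002,0],
], spin=[0.06,0.12,0.18,0.24,0.3])

```text
time: 45.82
eef_pos: [0.5193, -0.3211, 0.0601]
tcp_rot: [-3.141, 0.002, 1.515]
wrist_force: [-2.2, -8.0, 0.5]
grip_width: 0.001
grasp_force: 3.0
```

```bash
python3 - <<'E'
from h import *
w=bot.get_image('wrist');s=bot.get_image('scene');b=bot.get_image('side')
save(w,'w6.png')
for i in (w,s,b):
    for l in ('roller','pointer_tip','marker_mark'): find(i,l,1)
rows([.6,.64,.68,.72,.76])
E
```

```text
roller 0.69 [ 0.5203 -0.2979  0.075 ]
pointer_tip 0.63 [ 0.468  -0.2941  0.0457]
marker_mark 0.68 [ 0.4718 -0.2672  0.0389]
roller 0.83 [ 0.5233 -0.2891  0.0704]
marker_mark 0.45 [ 0.475  -0.2676  0.0448]
roller 0.82 [ 0.5213 -0.2901  0.0713]
pointer_tip 0.83 [ 0.4688 -0.2889  0.0391]
marker_mark 0.58 [ 0.4742 -0.2654  0.0438]
t 46.42 [ 0.5196 -0.3211  0.0599] 1.518 F [-1.5 -6.4  2. ]
0.6 [ 0.521 -0.32   1.519] dp [ 0.0007  0.0011 -0.0001] spin -0.002
0.64 [ 0.52  -0.315  1.479] dp [ 0.0058  0.     -0.0001] spin 0.038
0.68 [ 0.519 -0.31   1.439] dp [ 0.0109 -0.0008 -0.0001] spin 0.078
0.72 [ 0.519 -0.305  1.399] dp [ 0.0161 -0.0014 -0.0001] spin 0.118
0.76 [ 0.519 -0.3    1.359] dp [ 0.0213 -0.0018 -0.0001] spin 0.158
```

View pics/w6.png

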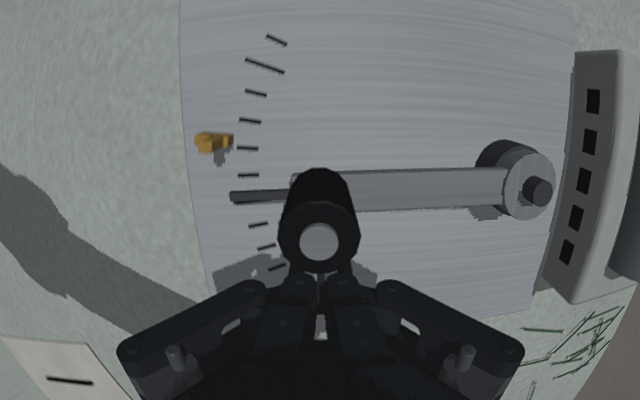

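```bash
cat >> h.py <<'E'
def gap(w,show=True):
    P=cloud(w); px=w['pixels'].astype(int); r,g,b=px[...,0],px[...,1],px[...,2]
    m=(r-b>60)&(r>120)&(P[...,2]>.025)&(np.hypot(P[...,0]-.4655,P[...,1]+.267)<.05)
    n=np.hypot(P[...,0]-PV[0],P[...,1]-PV[1])
    M=np.nanmean(P[m],0); A=np.arctan2(M[1]-PV[1],-(M[0]-PV[0]))
    d=(P[...,2]>.03)&(P[...,2]<.055)&(n>.15)&(n<.182)&(r+g+b<330)&(P[...,1]<-.2)
    D=P[d]; a=np.arctan2(D[:,1]-PV[1],-(D[:,0]-PV[0]))
    print('marker',m.sum(),np.round(M,4),'ang',round(A,4),'| pointer',d.sum(),np.round(D.mean(0),4) if len(D) else '', 'ang',np.round(np.percentile(a,[5,50,95]),3) if len(D) else '', 'gap rad',round(A-np.median(a),4),'mm',round(180*(A-np.median(a)),1))
E
python3 - <<'E'
from h import *
w=bot.get_image('wrist'); gap(w)
P=cloud(w)
for u in range(228,300,8): print(u,[(v,np.round(P[v,u],3).tolist()) for v in (196,)])
for u,v in ((205,141),(214,138),(225,141),(214,147)): print(u,v,np.round(P[v,u],3))
E
```

```text
marker 250 [ 0.4591 -0.2641  0.038 ] ang 0.1815 | pointer 546 [ 0.4852 -0.2931  0.0444] ang [0.02  0.037 0.051] gap rad 0.1443 mm 26.0
228 [(196, [0.47, -0.293, 0.045])]
236 [(196, [0.475, -0.293, 0.044])]
244 [(196, [0.48, -0.293, 0.045])]
252 [(196, [0.484, -0.294, 0.045])]
260 [(196, [0.489, -0.294, 0.045])]
268 [(196, [0.493, -0.294, 0.045])]
276 [(196, [0.497, -0.295, 0.044])]
284 [(196, [0.502, -0.295, 0.044])]
292 [(196, [0.511, -0.282, 0.085])]
205 141 [ 0.461 -0.262  0.044]
214 138 [ 0.463 -0.262  0.034]
225 141 [ 0.467 -0.265  0.026]
214 147 [ 0.465 -0.265  0.043]
```

Call:
step_arm([
  [0.004,0,0],
  [0.007,0,0],
  [0.01,-0.001,0],
  [0.013,-0.001,0],
  [0.016,-0.001,0],
], spin=[0.025,0.05,0.07,0.095,0.12])

```text
time: 47.1
eef_pos: [0.5189, -0.3049, 0.0596]
tcp_rot: [-3.14, 0.002, 1.397]
wrist_force: [-3.3, -6.8, -0.2]
grip_width: 0.003
grasp_force: 0.0
```

```bash
python3 - <<'E'
from h import *
for i in range(2): w=bot.get_image('wrist')
gap(w); save(w,'w7.png')
for l in ('pointer_tip','marker_mark'): find(w,l,1)
rows([.72,.74,.76])
E
```

```text
marker 230 [ 0.459  -0.2645  0.0374] ang 0.1796 | pointer 567 [ 0.4869 -0.2721  0.0445] ang [0.148 0.165 0.179] gap rad 0.0142 mm 2.6
pointer_tip 0.6 [ 0.4681 -0.2707  0.0492]
marker_mark 0.75 [ 0.4694 -0.2671  0.0396]
t 47.3 [ 0.519  -0.3049  0.0596] 1.398 F [-3.3 -7.2  0.2]
0.72 [ 0.519 -0.305  1.399] dp [-0.0001  0.0001 -0.0004] spin -0.002
0.74 [ 0.519 -0.302  1.379] dp [ 0.0025 -0.0005 -0.0004] spin 0.018
0.76 [ 0.519 -0.3    1.359] dp [ 0.005  -0.001  -0.0004] spin 0.038
```

View pics/w7.png

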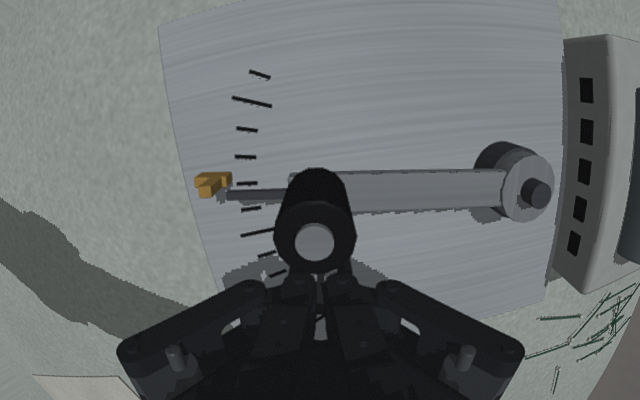

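The pointer (228,195) stands about 3 mm short of the marker (213,183). I nudge it on and hold.

Call:
step_arm([
  [0.001,0,0],
  [0.0025,-0.0005,0],
  [0.0025,-0.0005,0],
  [0.0025,-0.0005,0],
  [0.0025,-0.0005,0],
], spin=[0.01,0.018,0.018,0.018,0.018])

```text
time: 47.92
eef_pos: [0.5189, -0.3025, 0.0596]
tcp_rot: [-3.14, 0.002, 1.38]
wrist_force: [-2.7, -6.7, 0.3]
grip_width: 0.003
grasp_force: 0.0
```

```bash
python3 - <<'E'
from h import *
w=bot.get_image('wrist');gap(w)
E
```

```text
marker 238 [ 0.4586 -0.264   0.0368] ang 0.1819 | pointer 566 [ 0.4878 -0.2693  0.0445] ang [0.165 0.182 0.196] gap rad 0.0001 mm 0.0
```

Call:
step_arm([
  [0,0,0],
  [0,0,0],
  [0,0,0],
  [0,0,0],
  [0,0,0],
], spin=[0,0,0,0,0])

```text
time: 48.6
eef_pos: [0.5189, -0.3025, 0.0596]
tcp_rot: [-3.14, 0.002, 1.379]
wrist_force: [-2.8, -7.0, -1.4]
grip_width: -0.0
grasp_force: 0.0
```

Call:
step_arm([
  [0,0,0],
  [0,0,0],
  [0,0,0],
  [0,0,0],
  [0,0,0],
], spin=[0,0,0,0,0])

```text
time: 49.22
eef_pos: [0.5189, -0.3025, 0.0596]
tcp_rot: [-3.14, 0.002, 1.38]
wrist_force: [-4.1, -7.7, -0.3]
grip_width: -0.001
grasp_force: 0.0
```

Call:
step_arm([
  [0,0,0],
  [0,0,0],
  [0,0,0],
  [0,0,0],
  [0,0,0],
], spin=[0,0,0,0,0])

```text
time: 49.85
eef_pos: [0.5189, -0.3025, 0.0596]
tcp_rot: [-3.14, 0.002, 1.379]
wrist_force: [-2.5, -7.0, -0.4]
grip_width: 0.002
grasp_force: 0.0
```

Call:
step_arm([
  [0,0,0],
  [0,0,0],
  [0,0,0],
  [0,0,0],
  [0,0,0],
], spin=[0,0,0,0,0])

```text
time: 50.48
eef_pos: [0.5189, -0.3025, 0.0596]
tcp_rot: [-3.14, 0.002, 1.379]
wrist_force: [-3.0, -6.9, 0.2]
grip_width: 0.001
grasp_force: 0.0
```

```bash
python3 - <<'E'
from h import *
w=bot.get_image('wrist');gap(w)
b=bot.get_image('side')
for l in ('pointer_tip','marker_mark'): find(b,l,1)
rows([.66,.58,.5,.43,.36])
E
```

```text
marker 240 [ 0.4586 -0.264   0.0368] ang 0.1818 | pointer 567 [ 0.4873 -0.2694  0.0445] ang [0.165 0.182 0.196] gap rad 0.0002 mm 0.0
pointer_tip 0.54 [ 0.474  -0.2686  0.0385]
marker_mark 0.43 [ 0.6469 -0.2962  0.0464]
t 50.67 [ 0.5189 -0.3025  0.0596] 1.379 F [-2.9 -7.7  0.1]
0.66 [ 0.52  -0.313  1.459] dp [-0.0099  0.0027 -0.0004] spin -0.08
0.58 [ 0.521 -0.323  1.539] dp [-0.0197  0.0061 -0.0004] spin -0.16
0.5 [ 0.524 -0.333  1.619] dp [-0.0292  0.0104 -0.0004] spin -0.24
0.43 [ 0.526 -0.342  1.689] dp [-0.0372  0.0147 -0.0004] spin -0.31
0.36 [ 0.53  -0.35   1.759] dp [-0.0449  0.0195 -0.0004] spin -0.38
```

Held at the marker for over 2.5 s. Now I ease it back.

Call:
step_arm([
  [-0.01,0.003,0],
  [-0.02,0.006,0],
  [-0.029,0.01,0],
  [-0.037,0.015,0],
  [-0.045,0.0195,0],
], spin=[-0.08,-0.16,-0.24,-0.31,-0.38])

```text
time: 51.3
eef_pos: [0.5306, -0.35, 0.0597]
tcp_rot: [-3.141, 0.0, 1.762]
wrist_force: [0.8, -5.3, -0.9]
grip_width: 0.002
grasp_force: 0.0
```

```bash
python3 - <<'E'
from h import *
rows([.3,.23,.16,.1,.04,-.02])
E
```

```text
t 51.3 [ 0.5306 -0.35    0.0597] 1.762 F [ 0.8 -5.3 -0.9]
0.3 [ 0.533 -0.357  1.819] dp [-0.0077  0.0008 -0.0003] spin -0.057
0.23 [ 0.537 -0.365  1.889] dp [-0.0164  0.0035 -0.0003] spin -0.127
0.16 [ 0.542 -0.373  1.959] dp [-0.0248  0.0069 -0.0003] spin -0.197
0.1 [ 0.547 -0.379  2.019] dp [-0.0319  0.0103 -0.0003] spin -0.257
0.04 [ 0.552 -0.385  2.079] dp [-0.0387  0.014  -0.0003] spin -0.317
-0.02 [ 0.557 -0.391  2.139] dp [-0.0453  0.0182 -0.0003] spin -0.377
```

Call:
step_arm([
  [-0.008,0.001,0],
  [-0.016,0.0035,0],
  [-0.025,0.007,0],
  [-0.032,0.01,0],
  [-0.039,0.014,0],
], spin=[-0.06,-0.13,-0.2,-0.26,-0.317])

```text
time: 51.92
eef_pos: [0.5523, -0.3844, 0.0597]
tcp_rot: [3.141, -0.001, 2.08]
wrist_force: [-0.2, -3.4, 1.7]
grip_width: -0.001
grasp_force: 0.0
```

Call:
step_arm([
  [-0.003,0,0],
  [-0.006,0,0],
  [-0.01,0,0],
  [-0.018,0,0],
  [-0.03,0,0],
], spin=[0,0,0,0,0])

```text
time: 52.55
eef_pos: [0.5671, -0.4106, 0.0596]
tcp_rot: [3.142, -0.001, 2.078]
wrist_force: [-0.4, 0.3, 0.1]
grip_width: 0.004
grasp_force: 0.0
```

Call:
step_arm([
  [0,0,-0.04],
  [0,0,-0.09],
  [0,0,-0.14],
  [0,0,-0.19],
  [0,0,-0.2],
], spin=[0,0,0,0,0])

```text
time: 53.18
eef_pos: [0.5681, -0.4127, 0.2644]
tcp_rot: [3.138, 0.006, 2.077]
wrist_force: [-0.3, -0.0, 0.1]
grip_width: -0.003
grasp_force: 0.0
```

```bash
python3 - <<'E'
from h import *
b=bot.get_image('side');save(b,'side9.png');w=bot.get_image('wrist')
for i in (w,b):
    for l in ('roller','pointer_tip','marker_mark','figurine','drawer_handle','brush','jar'): find(i,l,1)
print(bot.sense()['wrist_force'],bot.sense()['eef_pos'])
E
```

```text
roller 0.76 [ 0.5404 -0.3718  0.0759]
pointer_tip 0.97 [ 0.4955 -0.3955  0.0441]
marker_mark 0.71 [ 0.4699 -0.2635  0.0378]
figurine 0.76 [ 0.5173 -0.5678 -0.0006]
roller 0.87 [ 0.5389 -0.3653  0.0738]
pointer_tip 0.62 [ 0.4993 -0.3934  0.0388]
marker_mark 0.42 [ 0.4735 -0.2679  0.0419]
figurine 0.83 [ 5.189e-01 -5.696e-01 -2.000e-04]
drawer_handle 0.76 [0.6081 0.2776 0.0836]
brush 0.71 [ 0.5869  0.5145 -0.0009]
jar 0.55 [ 0.4659  0.5882 -0.003 ]
[-0.80809333 -0.22487883  0.29330177] [ 0.56681912 -0.41073614  0.25977286]
```

View pics/side9.png

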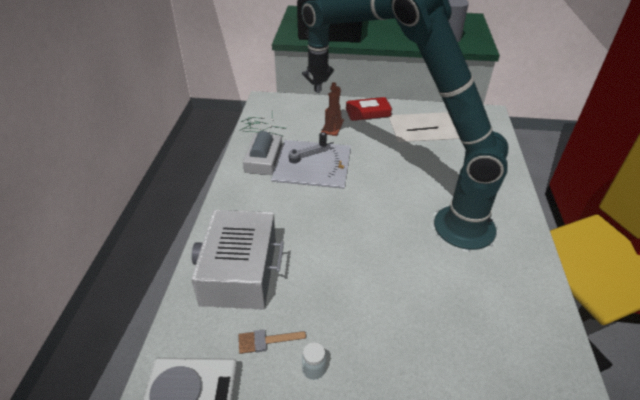

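```bash
python3 -c "
from cell import bot
print(bot.close_job())"
```

```text
the job is handed in; nothing more can be done
None
```

The job is handed in: four cartridges stand in bays 0–3, the drawer is against its stop, the pointer was held at the marker for over 2.5 s, and the arm was eased back to rest. The drawer travelled about 158 mm rather than 175, so I judged it home from the firm stop and its front sitting flush with the housing.

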